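# Load the honing station and hold its guide plate over the pillars

### The arm

A 6-joint arm with a two-finger parallel gripper is mounted at the origin on the work surface. World frame = base frame: x ahead of the robot, y to its left, z up, the work surface at z = 0. Lengths are in m, angles in rad, forces in N, time in s.
With the tool pointing down it reaches from about 0.225 to 0.875 m from the base axis. Payload 3.4 kg.
Tool frame: the origin (TCP) lies midway between the tips of the shut fingers; the grasp point (between the pads) lies behind it (manip.grip_point_offset is the z of the grasp point in the tool frame, in m); z points along the fingers, x is the direction in which the jaws open and shut, and the axes are right-handed (so a half turn about z gives the same grasp; the last joint's range is limited). The gripper opens to 85 mm and grips with 20 to 120 N. Pads are 22 mm wide; open, the fingers measure 114 mm over their backs; the gripper's body (76 mm by 85 mm) begins 54 mm behind the grasp point. The pads swing forward as they close: fully open they stand 13 mm farther back than shut.
Start: joints at [-1.457, 0.276, 1.505, -0, 1.361, -0.121], TCP at [0.134, -0.559, 0.231] pointing down, gripper open.
Joint ranges: [-2.89, 2.89], [-0.75, 2.08], [0.22, 2.7], [-1.18, 4.32], [0.11, 2.71], [-2.7, 2.7]. Speed limits (rad/s): [2.57, 2.57, 3.14, 3.14, 3.14, 3.14].

### API

Orientations are given as a unit quaternion [w, x, y, z].
In Python, from rig import manip, eyes, recognise, regions_of, mark_of gives the robot as it stands.
- The arm moves only by the shell command python3 -m inch 'ROWS' [FORCE]. ROWS is JSON, a list of rows, each a list of 5 numbers: the gripper command: -1 is shut, 1 is fully open, values between are in proportion, then the shift along the tool's x, y, z in mm, then the turn about the tool's z in degrees. A call has 1 to 20 rows; each row shifts and turns the pose as measured when the row begins, along the tool's axes as they then stand; what a row does not reach is not made up. A row lasts 1/12 s, in which the tool goes at most 41.7 mm and 7.16 degrees, less where a joint would pass 70% of its speed; a pose out of reach is approached as far as the arm can. A call with a gripper value outside its range is refused whole. The fingers move at their own pace and stop on an object; FORCE is the grip in N (left out, the last holds). Time passes only in rows, so rows that do not move let the fingers close. It gives the time, the measured TCP pose, the force and the opening at its end, in the units of the state.
- manip.get_state(): the state, without advancing time (a new reading comes with each control period).
- eyes.get_image(name): name is "scene" or "top" or "wrist"; returns a dict with "frame" (420x560x3 uint8, red, green, blue), "K" (3x3 intrinsics, pixels), "rvec" (rotation vector, rad) and "tvec" (3), from world to camera coordinates, as OpenCV has them; the wrist camera has in their place "mount" (4x4, takes a point from camera to tool coordinates, whose origin is the TCP and whose axes are the tool frame's). Camera axes: x right, y down, z forward; pixel columns grow to the right and rows downward; lengths in m; the calibration is good to about 2 mm. A picture is of the moment at which its call begins: read the wrist's pose just before it. There is no depth.
- manip.sign_off(): hands the job in, once; it reports no verdict.
Trained networks look in a picture, given as the dict that the camera call returned (one of the last four; its "shot" number tells which), for a name from the list of things; names that differ only in an ending like _2 or _b are one class to them, and where a whole thing is asked for, a point or a joint stands for the part that bears it (a point fixed in the world has none). Each returns a list of dicts, best first, with "confidence" (0 to 1); they miss things now and then, are a little off and sometimes report something else, mostly with a low value. They report only what shows in the picture. A call takes as long as a camera call. They do not tell look-alikes from the thing itself.
- recognise(picture, target): "bbox" ([left, top, width, height] in pixels, round what is visible of it).
- regions_of(picture, target): "mask" (420x560 bool, what is visible of it) and "bbox" ([left, top, width, height] in pixels, round what is visible of it).
- mark_of(picture, target): "point" ([row, column] in pixels: a listed point, or the origin of a listed thing).
The state is a dict: "clock": time; "qpos": joint angles; "qd": joint speeds; "effort": joint torques, N m; "position": TCP position; "ee_rot": TCP orientation; "contact_force": force on the tool from outside, world axes, zero at the start; "moment": the same for the moment, N m; "width": finger opening in m.
Only numpy, scipy, OpenCV 4.12 (cv2) and the standard library are available. Lean on these libraries where they do the work, as an engineer would, in place of code of your own. Each camera call takes 0.05 s, during which the arm holds its last target.

### The job

Set the mounted honing stone down into the pocket of the honing station, fully home, let go of it, and then swing the station's lever fully shut across the stone's wooden ledge. Then take the guide plate by its wooden rib and finish holding it level, about a finger's breadth (15 mm) above the two pillars without knocking them, with its two holes lined up over the pillars' threaded holes so that a colleague can start the screws: do not set it down or let it go, the job ends while you hold it. Leave the other things on the bench where they are.

Things in the scene. Friction and masses are not known exactly. Their poses are not given: they have to be found in the camera images.
- station: grey honing station fixed to the bench. Origin: on the bench right under the middle of its pocket; x runs along the line of the two pillars, y along the pocket, z up. Base block 200 (x) x 140 (y, from -65 to +75) x 26 mm high. Pocket in its top, centred on the origin: 40 (x) x 108 (y) mm, 18 mm deep. Two steel pillars 20 mm across at x = -80 and +80 mm, y = 0, tops 75 mm above the bench
- pocket_mouth (a point): centre of the pocket's mouth, level with the base's top, 26 mm above the bench; axes as the station
- pillar_hole_a (a point): centre of the 8 mm threaded hole in the top face of the pillar at station x = -80 mm, 75 mm above the bench
- pillar_hole_b (a point): the same for the pillar at station x = +80 mm
- lever (a joint): angle of the flat steel lever about its upright pivot at station x = +32, y = +44 mm: 0 open (lever points along station +y), 1.57 fully shut, at its stop (points along station -x, lying across the pocket's +y end); positive is counter-clockwise from above. Starts between 0 and 0.4; stays where it is left; about 1 N at the knob moves it. It passes 2 mm over the wooden ledge of a seated stone
- lever_pivot (a point): point on the lever's pivot axis, 52 mm above the bench
- lever_knob (a point): middle of the lever's black upright round knob, 14 mm across, 22 mm tall (41 to 63 mm above the bench), 70 mm from the pivot axis
- stone_center (a point): mounted honing stone, about 0.3 kg, lying on the bench: wooden carrier 36 (x) x 104 (y) x 24 mm high with a grey stone 36 (x) x 64 (y) x 20 mm on top of it, middle; total 44 mm high, so a 20 mm ledge of carrier is left at each end. Point: the centre, 22 mm above its underside; y along its length, z up. It may go in either way round; seated, its underside is 18 mm below the base's top and this point 30 mm above the bench
- plate_center (a point): guide plate, about 0.25 kg, lying flat on the bench: aluminium 200 (x) x 60 (y) x 6 mm with an upright wooden rib 90 (x) x 18 (y) x 36 mm high on the middle of its top, running lengthwise. Point: centre of the rib, 24 mm above the plate's underside; x along its length, z up. Either way round will do
- plate_hole_a (a point): centre of one 16 mm through hole, on the plate's underside, at plate x = -80 mm, y = 0
- plate_hole_b (a point): the other hole, at plate x = +80 mm
- gouge_wide_mid (a point): bystander: carving gouge lying flat, 220 mm long, 24 mm square dark wooden handle, 22 mm wide blade; point 12 mm up, 50 mm blade-ward of the handle's middle
- gouge_narrow_mid (a point): bystander: carving gouge lying flat, 220 mm long, 24 mm square dark wooden handle, 10 mm wide blade; point 12 mm up, 50 mm blade-ward of the handle's middle
- brush_grip (a point): bystander: small wooden bench brush lying flat, up to about 250 mm long; point on its handle
- mallet: bystander: round wooden carver's mallet standing on its head, 84 mm across, 210 mm tall; origin under its centre
- oil: bystander: amber bottle of honing oil, 48 mm across, 110 mm tall; origin under its centre
- jar: bystander: small glass jar with steel lid, 52 mm across, 60 mm tall; origin under its centre
- offcut: bystander: plain pale wooden offcut, 50 x 70 x 30 mm; origin under its centre
There are look-alikes about, which are no part of the job. Several things look just like the part that bears plate_center: the one meant starts farthest from the robot's base.

How it is judged:
By the outcome, as a careful person would: the job done as asked, in the order asked, and still so for the second after the job is handed in, while the arm keeps its last pose, push and grip.
It also fails if it takes over 67 s, if anything falls off the work surface, if the arm or the gripper's body presses on something with over 40 N, if the wrist force passes 120 N, or if a joint passes its speed limit or range.

## Working session

There is one attempt and no reset: what is moved stays moved. The work goes in short steps, Python scripts to look and compute and a shell command to move; the robot and the scene stay as the last step left them, time stands still between calls to the robot, and variables do not carry over. Pictures are saved under pics/ and viewed, and the job is handed in when it is done.

```bash
ls; mkdir -p pics; python3 - <<'E'
from rig import manip, eyes, recognise, regions_of, mark_of
import cv2
s=manip.get_state(); print(s['clock'],s['position'],s['ee_rot'],s['width'],manip.grip_point_offset)
for n in ['scene','top','wrist']:
    p=eyes.get_image(n); cv2.imwrite(f'pics/{n}0.png',cv2.cvtColor(p['frame'],cv2.COLOR_RGB2BGR))
    print(n,p['K'].tolist() if hasattr(p['K'],'tolist') else p['K'],p.get('rvec'),p.get('tvec'),p.get('mount'))
E
```

```text
pics
0.0 [ 0.1337097  -0.55868005  0.23042104] [-6.66327246e-04  7.85062869e-01 -6.19415383e-01 -6.56854831e-04] 0.08529132857193186 -0.0187
scene [[448.23904852509315, 0.0, 276.0557189067264], [0.0, 448.23904852509315, 216.38961069693636], [0.0, 0.0, 1.0]] [ 2.03676866  1.23661018 -0.55378771] [-0.24916293 -0.23903043  1.82562061] None
top [[496.2022761033816, 0.0, 287.14670088298146], [0.0, 496.2022761033816, 206.81783413043814], [0.0, 0.0, 1.0]] [ 2.15420288 -2.10528581  0.20572462] [-0.00855688  0.51476595  1.21606863] None
wrist [[343.29761274196176, 0.0, 277.0837139018957], [0.0, 343.29761274196176, 203.86292864746738], [0.0, 0.0, 1.0]] None None [[ 9.99999962e-01  9.98073925e-05 -2.55483519e-04  5.38982486e-04]
 [-1.86238091e-05  9.54003508e-01  2.99795441e-01 -7.52158462e-02]
 [ 2.73653974e-04 -2.99795425e-01  9.54003474e-01 -1.43383413e-01]
 [ 0.00000000e+00  0.00000000e+00  0.00000000e+00  1.00000000e+00]]
```

View pics/top0.png

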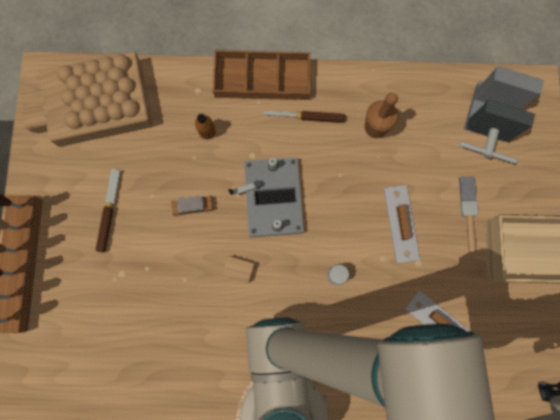

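View pics/scene0.png

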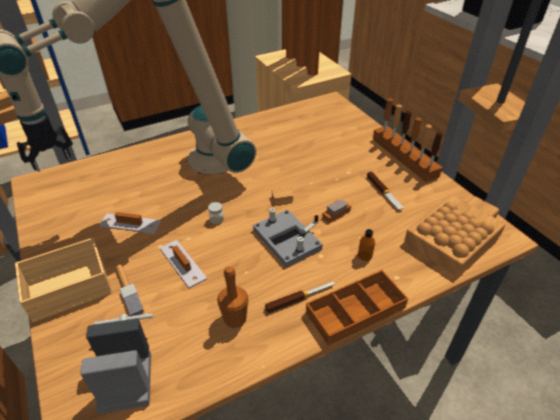

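View pics/wrist0.png

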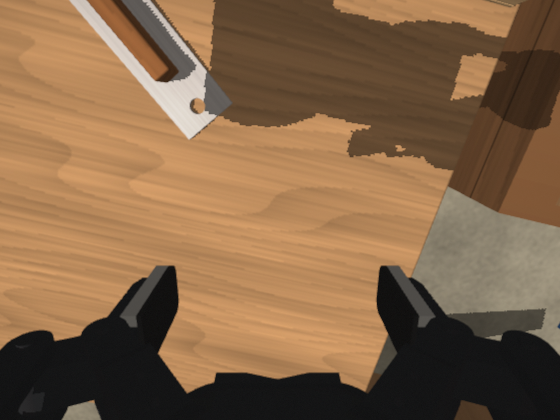

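The top view shows two plate candidates at (402,222) and (440,315), which the scene view puts at (182,262) and (130,220). The base is near (285,400) in the top view, so the farther plate is (402,222). The stone is at (192,205) and the station at (273,197), with its lever knob to the left at (233,191). I'll measure these now.

```bash
cat > h.py <<'E'
from rig import manip, eyes, recognise, regions_of, mark_of
import cv2, numpy as np
from scipy.spatial.transform import Rotation as R
def cam(p,st=None):
    K=np.array(p['K'])
    if p.get('mount') is not None:
        q=st['ee_rot']; T=np.eye(4); T[:3,:3]=R.from_quat([q[1],q[2],q[3],q[0]]).as_matrix(); T[:3,3]=st['position']
        W=T@np.array(p['mount']); return K,W[:3,:3],W[:3,3]
    Rm=cv2.Rodrigues(np.array(p['rvec'],float))[0]; t=np.array(p['tvec'],float).ravel()
    return K,Rm.T,-Rm.T@t
def ray(c,rc):
    K,Rw,o=c; d=Rw@np.linalg.inv(K)@np.array([rc[1],rc[0],1.]); return o,d
def atz(c,rc,z):
    o,d=ray(c,rc); return o+d*(z-o[2])/d[2]
def proj(c,P):
    K,Rw,o=c; x=K@(Rw.T@(np.asarray(P)-o)); return x[:2]/x[2]
def shot(n):
    st=manip.get_state(); p=eyes.get_image(n); return p,cam(p,st),st
def save(p,name,crop=None,s=1):
    f=cv2.cvtColor(p['frame'],cv2.COLOR_RGB2BGR)
    if crop: a,b,c,d=crop; f=f[b:d,a:c]
    if s!=1: f=cv2.resize(f,None,fx=s,fy=s,interpolation=cv2.INTER_CUBIC)
    cv2.imwrite('pics/'+name,f)
Z=dict(pocket_mouth=.026,pillar_hole_a=.075,pillar_hole_b=.075,lever_pivot=.052,lever_knob=.052,stone_center=.022,plate_center=.024,plate_hole_a=0.0,plate_hole_b=.0,oil=0,jar=0,offcut=0,mallet=0,gouge_wide_mid=.012,gouge_narrow_mid=.012,brush_grip=.012,station=0)
def tool(st):
    q=st['ee_rot']; M=R.from_quat([q[1],q[2],q[3],q[0]]).as_matrix(); return M,np.array(st['position'])
E
python3 - <<'E'
from h import *
for n in ['top','scene']:
    p,c,st=shot(n)
    for t in Z:
        if t.endswith('_b'):continue
        for r in mark_of(p,t)[:4]:
            if r['confidence']>.25: print(n,t,np.round(r['confidence'],2),np.round(r['point'],1),np.round(atz(c,r['point'],Z[t]),4))
    save(p,n+'1.png',(160,120,440,340) if n=='top' else (100,150,380,360),2.8)
E
```

```text
top pocket_mouth 0.74 [202.5 186.3] [0.5238 0.2642 0.026 ]
top pocket_mouth 0.68 [194.4 274.2] [0.5508 0.0375 0.026 ]
top pocket_mouth 0.5 [221.4 404.1] [ 0.4877 -0.2997  0.026 ]
top pocket_mouth 0.37 [114.5 303.2] [ 0.7716 -0.0344  0.026 ]
top pillar_hole_a 0.77 [162.4 273.6] [0.6231 0.0402 0.075 ]
top pillar_hole_a 0.72 [225.3 275.4] [0.4626 0.0315 0.075 ]
top lever_pivot 0.51 [185.3 256.3] [0.5679 0.0833 0.052 ]
top lever_pivot 0.42 [211.3 106.7] [0.4915 0.4579 0.052 ]
top lever_knob 0.77 [192.2 228.1] [0.5482 0.1545 0.052 ]
top lever_knob 0.44 [185.9 254.9] [0.5663 0.0868 0.052 ]
top stone_center 0.82 [202.8 186.7] [0.5238 0.2639 0.022 ]
top plate_center 0.74 [324.5 445.8] [ 0.2303 -0.399   0.024 ]
top plate_center 0.7 [222.6 403.8] [ 0.4849 -0.2994  0.024 ]
top plate_hole_a 0.95 [302.  418.6] [ 0.2839 -0.339   0.    ]
top plate_hole_a 0.89 [254.3 404.2] [ 0.4052 -0.3046  0.    ]
top plate_hole_a 0.73 [192.2 395.2] [ 0.5701 -0.284   0.    ]
top oil 0.68 [135.4 208.5] [0.7152 0.2203 0.    ]
top jar 0.7 [277.8 335.6] [ 0.3406 -0.126   0.    ]
top offcut 0.9 [268.6 238.1] [0.3584 0.
[... 1176 characters left out ...]
te_hole_a 0.62 [282.1 197. ] [ 0.5788 -0.2857  0.    ]
scene oil 0.88 [255.7 362.6] [0.7222 0.2176 0.    ]
scene oil 0.28 [250.5 169.4] [ 0.4139 -0.3202  0.    ]
scene jar 0.5 [217.4 218.1] [ 0.3405 -0.1221  0.    ]
scene offcut 0.74 [199.1 279.4] [0.3532 0.1121 0.    ]
scene mallet 0.86 [320.6 234. ] [ 0.7565 -0.241   0.    ]
scene gouge_wide_mid 0.71 [190.3 386.1] [0.5045 0.4744 0.012 ]
scene gouge_narrow_mid 0.87 [294.9 299.6] [ 0.7718 -0.0403  0.012 ]
scene gouge_narrow_mid 0.32 [238.2 298.2] [0.5692 0.0689 0.012 ]
scene brush_grip 0.72 [232.8 280.8] [0.5205 0.0302 0.012 ]
scene brush_grip 0.6 [281.3 119.9] [ 0.4786 -0.4912  0.012 ]
scene station 0.95 [236.2 286.6] [0.5329 0.0454 0.    ]
```

```bash
true
```

```text
(no output)
```

View pics/top1.png

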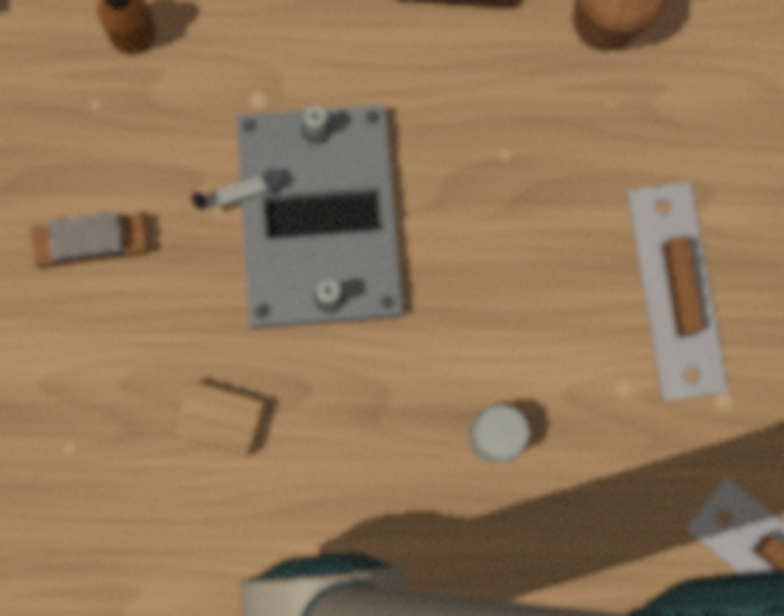

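View pics/scene1.png

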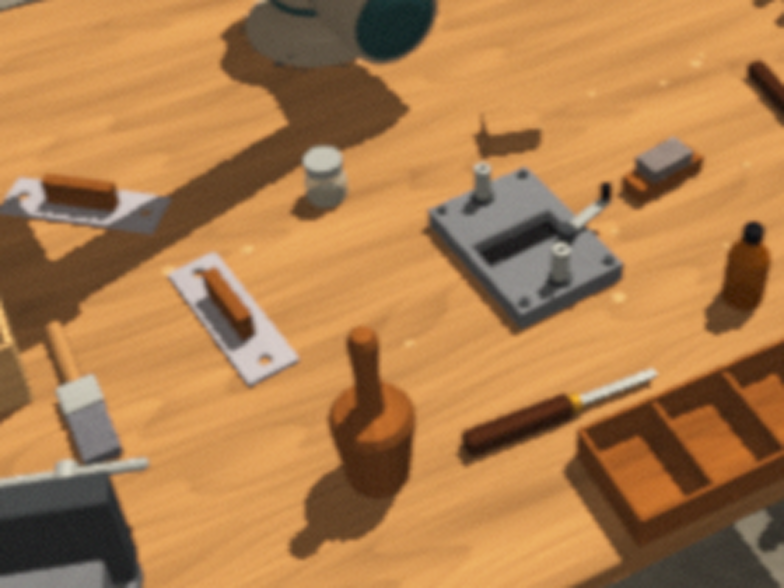

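The top crop shows the station's pillars at station-x along world +x and the lever at lower y-left. The plate at (402,222) lies alone and is the farther one, with holes at (395,192) and (404,254). Both views agree on these positions. The stone is near (0.52,0.258). I'll swing there now.

```bash
python3 -m inch '[[1,0,0,0,-7],[1,0,0,0,-7],[1,0,0,0,-7],[1,0,0,0,-7],[1,0,0,0,-7],[1,0,0,0,-7],[1,0,0,0,-7],[1,0,0,0,-7],[1,0,0,0,-7],[1,0,0,0,-7],[1,0,0,0,-7]]'; python3 -m inch '[[1,18,-35,0,0],[1,18,-35,0,0],[1,18,-35,0,0],[1,18,-35,0,0],[1,18,-35,0,0],[1,18,-35,0,0],[1,18,-35,0,0],[1,18,-35,0,0],[1,18,-35,0,0],[1,18,-35,0,0],[1,18,-35,0,0],[1,18,-35,0,0],[1,18,-35,0,0],[1,18,-35,0,0],[1,18,-35,0,0],[1,18,-35,0,0],[1,18,-35,0,0],[1,18,-35,0,0]]'
```

```text
clock: 2.67
position: [0.1338, -0.5593, 0.2314]
ee_rot: [0.0, 1.0, 0.021, 0.0]
contact_force: [-0.5, 0.3, 0.6]
width: 0.0855
clock: 4.17
position: [0.4395, 0.1033, 0.2297]
ee_rot: [0.006, 1.0, 0.015, 0.007]
contact_force: [0.4, -0.9, 0.7]
width: 0.0857
```

```bash
python3 -m inch '[[1,20,-35,0,0],[1,20,-35,0,0],[1,20,-35,0,0],[1,20,-35,0,0],[1,0,0,0,0],[1,0,0,0,0]]';  python3 - <<'E'
from h import *
p,c,st=shot('wrist'); save(p,'w2.png')
print(st['position'],st['ee_rot'],st['qpos'])
for t in ['stone_center','lever_knob','lever_pivot','pillar_hole_a','pocket_mouth']:
    for r in mark_of(p,t)[:3]: print(t,np.round(r['confidence'],2),np.round(r['point'],1),np.round(atz(c,r['point'],Z[t]),4))
for r in regions_of(p,'stone_center')[:1]:
    m=r['mask'].astype(np.uint8); print(r['bbox'],cv2.minAreaRect(cv2.findNonZero(m)))
    np.save('m.npy',m)
E
```

```text
clock: 4.67
position: [0.5185, 0.26, 0.2284]
ee_rot: [0.004, 1.0, 0.021, 0.009]
contact_force: [-1.2, 0.0, 0.4]
width: 0.0856
[0.51849678 0.26001912 0.22836209] [0.00449008 0.99973436 0.02065592 0.00918643] [ 0.3540737   0.27823802  1.50918092 -0.01489401  1.33977506  0.31606275]
stone_center 0.62 [178.2 275.8] [0.5199 0.2523 0.022 ]
lever_knob 0.88 [285.7 299.3] [0.5488 0.1437 0.052 ]
lever_pivot 0.96 [332.8 319.8] [0.5753 0.0846 0.052 ]
pillar_hole_a 0.76 [381.9 368.8] [0.6297 0.0401 0.075 ]
pocket_mouth 0.9 [353.5 291.9] [0.5485 0.0327 0.026 ]
pocket_mouth 0.4 [284.2 301.3] [0.554  0.1299 0.026 ]
pocket_mouth 0.21 [335.6 317. ] [0.5774 0.06   0.026 ]
[255.4, 126.1, 43.1, 103.4] ((273.6535949707031, 176.30545043945312), (99.49031829833984, 36.86341094970703), 83.2901611328125)
```

View pics/w2.png

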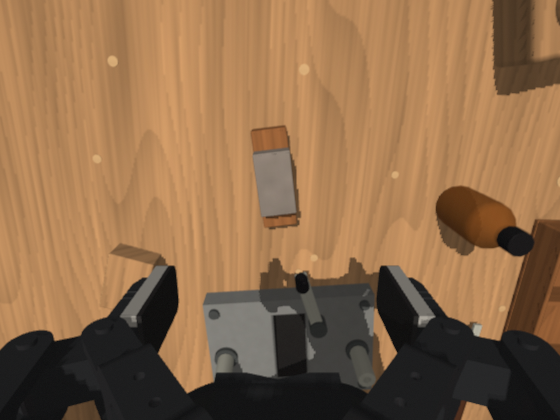

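The wrist view shows the stone at (275,178), leaning slightly. The lever knob is at (302,283), with the pocket beyond it and the oil bottle at right (485,220). I'll zoom in for the corners.

```bash
python3 - <<'E'
from h import *
p,c,st=shot('wrist'); save(p,'w3.png',(225,110,325,240),4.5)
M,t=tool(st); print(st['clock'],M[:,2],st['qpos'])
E
```

```text
5.0167 [ 0.01982756 -0.00813974 -0.99977028] [ 0.3498564   0.27423496  1.5121156  -0.01483873  1.33942791  0.31614533]
```

View pics/w3.png

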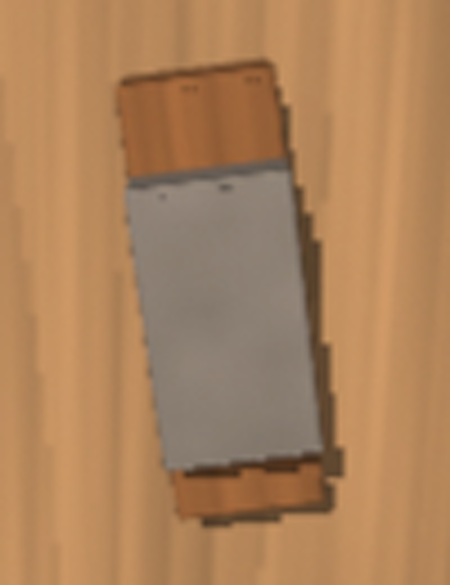

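```bash
python3 - <<'E'
from h import *
st=manip.get_state();
import pickle
p,c,st=shot('wrist')
f=lambda x,y:(110+(y+.5)/4.5-.5,225+(x+.5)/4.5-.5)
C=np.array([atz(c,f(*q),.044) for q in [(128,187),(290,172),(322,455),(168,470)]])[:,:2]
print(C*1e3, C.mean(0)); TL,TR,BR,BL=C
print('w',np.linalg.norm(TL-TR),np.linalg.norm(BL-BR),'l',np.linalg.norm(TL-BL),np.linalg.norm(TR-BR))
for a,b in[(TL,TR),(BL,BR)]: d=b-a;print(np.degrees(np.arctan2(d[1],d[0])))
for a,b in[(BL,TL),(BR,TR)]: d=b-a;print(np.degrees(np.arctan2(-d[0],d[1])))
E=np.array([atz(c,f(*q),.024) for q in [(118,83),(273,63),(330,505),(180,515)]])[:,:2]
print(E*1e3,E.mean(0))
d=(E[0]+E[1]-E[2]-E[3])/2;print(np.linalg.norm(d),np.degrees(np.arctan2(-d[0],d[1])))
M,t=tool(st); print('tool yaw',np.degrees(np.arctan2(M[1,0],M[0,0])),t,'grasp pt',t+M@[0,0,-.0187])
E
```

```text
[[496.52069056 280.62602881]
 [530.79733832 284.98430965]
 [541.03947993 221.73845899]
 [506.51463494 217.10589092]] [0.51871804 0.25111367]
w 0.03455261485236271 0.03483425911982405 l 0.06430153063268743 0.06406979858564078
7.246283203198913
7.642340887790283
8.941336523977432
9.198719135811979
[[493.05403203 300.28646258]
 [527.08942533 305.81547269]
 [545.47349516 202.20728373]
 [509.38554052 198.54659094]] [0.51875062 0.25171395]
0.10413092404263571 9.595538732946185
tool yaw 2.1263509925924535 [0.5180631  0.25739876 0.22952744] grasp pt [0.51768892 0.25754744 0.2482231 ]
```

```bash
cat >> h.py <<'E'
def go(tx,ty,tz,yaw):
    st=manip.get_state(); M,t=tool(st); d=M.T@(np.array([tx,ty,tz])-t)*1e3
    y=np.degrees(np.arctan2(M[1,0],M[0,0]))
    print('t',st['clock'],'pos',np.round(t*1e3,1),'tiltxy deg',np.round(np.degrees(M[:2,2]),2),'yaw',round(y,2),'F',np.round(st['contact_force'],1),'w',round(st['width']*1e3,1))
    print('tool shift mm',np.round(d,1),'tool turn',round(-((yaw-y+180)%360-180),1))
E
python3 -m inch '[[1,0,2,20,-3.5],[1,0,2,20,-3.5],[1,0,2,20,0],[1,-1,0,20,0],[1,-1,0,20,0],[1,-1,0,20,0],[1,0,0,0,0]]'
python3 -c "
from h import *
go(.5187,.2513,.022,9)"
```

```text
clock: 5.7
position: [0.5207, 0.247, 0.1102]
ee_rot: [0.003, 0.997, 0.08, 0.015]
contact_force: [-1.2, -0.2, 0.0]
width: 0.0855
t 5.7 pos [520.7 247.  110.2] tiltxy deg [ 1.73 -0.26] yaw 9.18 F [-1.2 -0.2  0. ] w 85.5
tool shift mm [-3.8 -5.4 88.1] tool turn 0.2
```

```bash
python3 -m inch '[[1,0,0,-30,0],[1,0,0,-30,0],[1,0,0,-30,0],[1,0,0,0,0]]'
python3 -c "
from h import *
go(.5187,.2513,.022,9)"
python3 -m inch '[[1,0,0,8,0],[1,0,0,8,0],[1,0,0,8,0],[1,0,0,8,0],[1,0,0,8,0],[1,0,0,0,0]]'
python3 -c "
from h import *
go(.5187,.2513,.022,9)"
```

```text
clock: 6.03
position: [0.5163, 0.2452, 0.203]
ee_rot: [0.004, 0.997, 0.079, 0.011]
contact_force: [0.9, 0.2, 0.3]
width: 0.0855
t 6.0333 pos [516.3 245.2 203. ] tiltxy deg [ 1.33 -0.41] yaw 9.04 F [0.9 0.2 0.3] w 85.5
tool shift mm [ -0.6  -7.6 181. ] tool turn 0.0
clock: 6.53
position: [0.517, 0.2439, 0.1609]
ee_rot: [0.004, 0.997, 0.078, 0.013]
contact_force: [-0.5, -1.4, 0.3]
width: 0.0853
t 6.5333 pos [517.  243.9 160.9] tiltxy deg [ 1.48 -0.36] yaw 8.97 F [-0.5 -1.4  0.3] w 85.3
tool shift mm [ -0.6  -8.4 138.9] tool turn -0.0
```

```bash
python3 -m inch '[[1,0,-2,14,0],[1,0,-2,14,0],[1,0,-2,14,0],[1,0,-2,14,0],[1,0,0,14,0],[1,0,0,14,0],[1,0,0,14,0],[1,0,0,14,0],[1,0,0,0,0]]'
python3 -c "
from h import *
go(.5187,.2513,.018,9)"
```

```text
clock: 7.28
position: [0.5141, 0.2499, 0.0357]
ee_rot: [0.006, 0.997, 0.078, 0.006]
contact_force: [0.8, 0.6, 0.1]
width: 0.0854
t 7.2833 pos [514.1 249.9  35.7] tiltxy deg [ 0.72 -0.63] yaw 8.98 F [0.8 0.6 0.1] w 85.4
tool shift mm [ 4.5 -0.9 17.7] tool turn -0.0
```

```bash
python3 -m inch '[[1,2,0,6,0],[1,2,-1,6,0],[1,0,0,5,0],[1,0,0,0,0]]'
python3 - <<'E'
from h import *
go(.5187,.2513,.018,9)
p,c,st=shot('wrist'); save(p,'w4.png')
E
```

```text
clock: 7.62
position: [0.5185, 0.2515, 0.0168]
ee_rot: [0.006, 0.997, 0.078, 0.005]
contact_force: [0.9, -0.0, -0.3]
width: 0.0855
t 7.6167 pos [518.5 251.5  16.8] tiltxy deg [ 0.64 -0.66] yaw 8.98 F [ 0.9 -0.  -0.3] w 85.5
tool shift mm [ 0.2  0.2 -1.2] tool turn -0.0
```

View pics/w4.png

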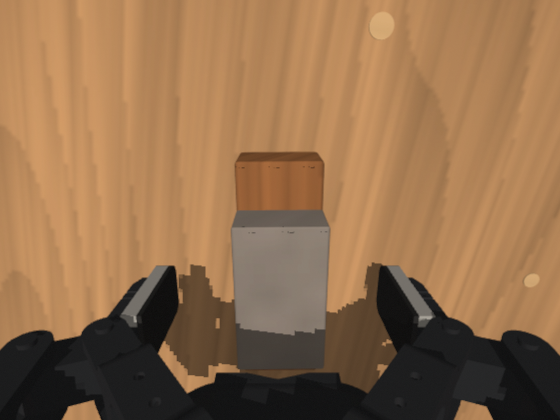

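The stone sits centred between the fingers, at columns 235 to 328, and square to them. I'll close on it and lift.

```bash
python3 -m inch '[[-1,0,0,0,0],[-1,0,0,0,0],[-1,0,0,0,0],[-1,0,0,0,0],[-1,0,0,0,0],[-1,0,0,0,0],[-1,0,0,0,0],[-1,0,0,0,0]]' 60
python3 -m inch '[[-1,0,0,-5,0],[-1,0,0,-15,0],[-1,0,0,-25,0],[-1,0,0,-25,0],[-1,0,0,-25,0],[-1,0,0,-20,2.5],[-1,0,0,0,3],[-1,0,0,0,0]]'
python3 - <<'E'
from h import *
go(.543,.036,.13,3.3)
p,c,st=shot('wrist'); save(p,'w5.png')
p,c,st=shot('scene'); save(p,'s5.png',(200,120,420,300),3)
E
```

```text
clock: 8.33
position: [0.5199, 0.2521, 0.0195]
ee_rot: [0.006, 0.997, 0.078, 0.007]
contact_force: [-0.1, -0.0, -0.3]
width: 0.0349
clock: 9.0
position: [0.5141, 0.2519, 0.1372]
ee_rot: [0.007, 1.0, 0.028, 0.002]
contact_force: [-1.2, -0.4, -4.0]
width: 0.0346
t 9.0 pos [514.1 251.9 137.2] tiltxy deg [ 0.27 -0.78] yaw 3.25 F [-1.2 -0.4 -4. ] w 34.6
tool shift mm [ 16.6 217.   10.2] tool turn -0.0
```

View pics/w5.png

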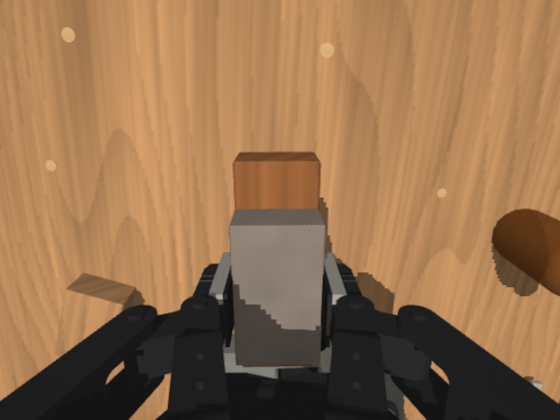

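View pics/s5.png

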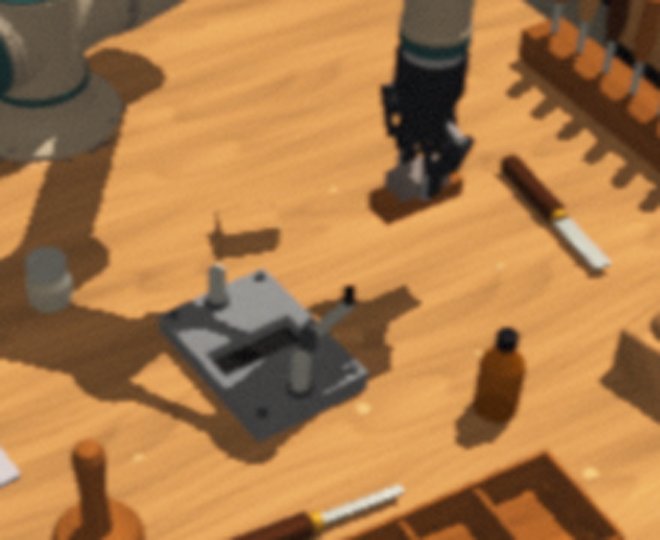

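```bash
python3 -m inch '[[-1,1,15,-20,0],[-1,1,25,-20,0],[-1,1,30,-10,0],[-1,1,30,-10,0],[-1,1,30,0,0],[-1,1,30,0,0],[-1,1,30,0,0],[-1,1,30,0,0],[-1,2,30,0,0],[-1,2,25,0,0],[-1,2,15,0,0],[-1,0,0,0,0],[-1,0,0,0,0]]'
python3 - <<'E'
from h import *
go(.543,.036,.13,3.3)
p,c,st=shot('wrist'); save(p,'w6.png'); save(p,'w6b.png',(150,0,410,170),3)
for t in ['pillar_hole_a','pocket_mouth','lever_pivot','lever_knob']:
    for r in mark_of(p,t)[:3]: print(t,np.round(r['confidence'],2),np.round(r['point'],1),np.round(atz(c,r['point'],Z[t]),4))
import pickle; pickle.dump((p,c,st),open('w6.pkl','wb'))
E
```

```text
clock: 10.18
position: [0.5391, -0.0484, 0.1875]
ee_rot: [0.007, 0.999, 0.039, -0.013]
contact_force: [-0.2, 0.8, -3.9]
width: 0.0349
t 10.1833 pos [539.1 -48.4 187.5] tiltxy deg [-1.51 -0.85] yaw 4.47 F [-0.2  0.8 -3.9] w 34.9
tool shift mm [ 12.  -84.6  56.1] tool turn 1.2
pillar_hole_a 0.68 [ 83.2 422.8] [0.6289 0.0418 0.075 ]
pillar_hole_a 0.63 [ 87.9 190.1] [0.467  0.0261 0.075 ]
pocket_mouth 0.84 [ 86.9 301.3] [0.5472 0.0336 0.026 ]
lever_pivot 0.67 [ 17.9 344.1] [0.5722 0.0824 0.052 ]
```

View pics/w6.png

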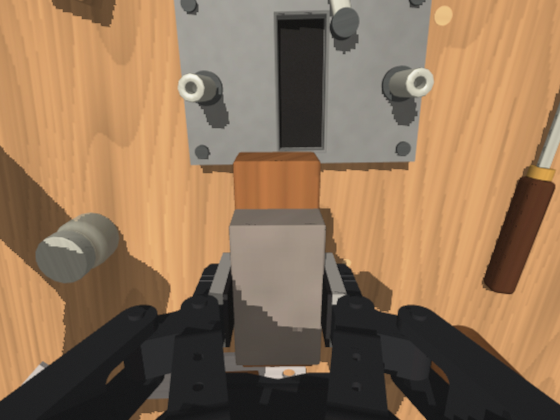

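View pics/w6b.png

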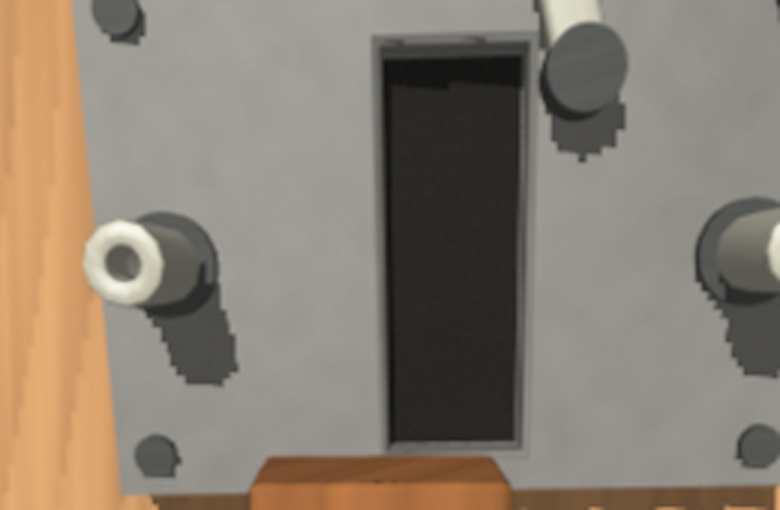

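```bash
python3 - <<'E'
from h import *
import pickle
p,c,st=pickle.load(open('w6.pkl','rb'))
save(p,'w6c.png',(220,140,340,230),6)
K=np.array(p['K']);m=np.array(p['mount'])
ct=(K,m[:3,:3],m[:3,3])
g=lambda x,y:((y+.5)/3-.5,150+(x+.5)/3-.5)
a=atz(c,g(124,262),.075); b=atz(c,(82,419.5),.075)
print('holes',a,b,(a+b)/2,np.linalg.norm(a-b),np.degrees(np.arctan2(*(b-a)[1::-1])))
P=np.array([atz(c,g(*q),.026) for q in [(374,37),(530,37),(521,450),(389,450)]])
print(P,P.mean(0)); TL,TR,BR,BL=P
print(np.linalg.norm(TL-TR),np.linalg.norm(BL-BR),np.linalg.norm(TL-BL),np.linalg.norm(TR-BR))
d=(TL+TR-BL-BR);print(np.degrees(np.arctan2(-d[0],d[1])))
pickle.dump(ct,open('ct.pkl','wb'))
for q,z in [((222,232),-.0245),((222,323),-.0245),((162,234),-.0045),((162,319),-.0045)]: print(atz(ct,q,z)*1e3)
E
```

```text
holes [0.46768033 0.02678307 0.075     ] [0.62652818 0.04242611 0.075     ] [0.54710425 0.03460459 0.075     ] 0.15961624033196586 5.62424795420337
[[ 0.52049948  0.08757024  0.026     ]
 [ 0.56122029  0.0905243   0.026     ]
 [ 0.57179741 -0.01704428  0.026     ]
 [ 0.53309541 -0.02024553  0.026     ]] [0.54665315 0.03520118 0.026     ]
0.040827815906577906 0.038834171760494085 0.10854906029340121 0.10808734739557022
6.140791227334917
[-17.86827671 -31.46054271 -24.5       ]
[ 15.69848455 -31.47195014 -24.5       ]
[-18.84299319 -50.11706148  -4.5       ]
[ 15.8557647  -50.12350494  -4.5       ]
```

View pics/w6c.png

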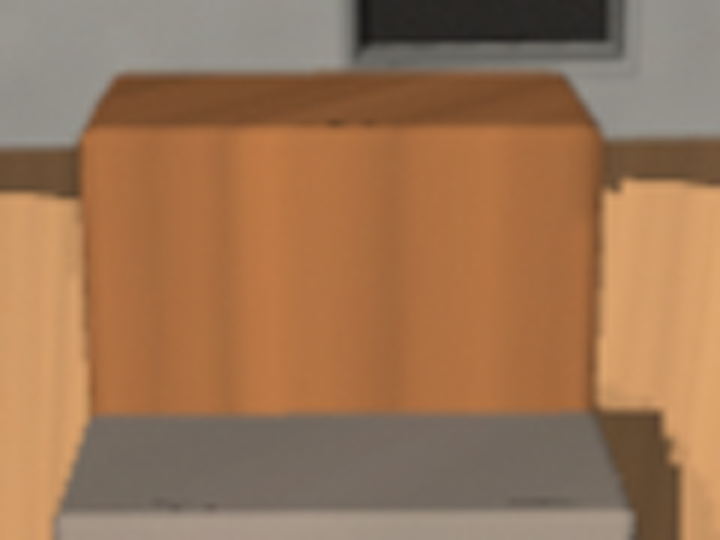

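```bash
python3 - <<'E'
from h import *
import pickle
K,Rm,o=pickle.load(open('ct.pkl','rb'))
obj=[];img=[]
for s,xy in [((-18,52,24),(85,128)),((18,52,24),(600,128)),((-18,32,44),(57,512)),((18,32,44),(635,512)),((-18,52,0),(112,72)),((18,52,0),(562,72)),((-18,32,24),(92,415)),((18,32,24),(592,415))]:
    obj.append(np.array(s)-[0,0,22]); img.append([220+(xy[0]+.5)/6-.5,140+(xy[1]+.5)/6-.5])
obj=np.array(obj,float);img=np.array(img)
ok,rv,tv=cv2.solvePnP(obj,img,K,None)
Rc=cv2.Rodrigues(rv)[0]; pr=cv2.projectPoints(obj,rv,tv,K,None)[0][:,0]
print('res',np.round(pr-img,2))
Rt=Rm@Rc; ct=Rm@tv.ravel()+o*1e3
print('stone centre in tool mm',ct); print(Rt)
E
```

```text
res [[-0.85  0.69]
 [ 0.83  0.8 ]
 [ 0.12  0.11]
 [-0.   -0.11]
 [-0.09  0.24]
 [ 0.25  0.37]
 [-0.37 -0.99]
 [ 0.12 -1.1 ]]
stone centre in tool mm [-1.66775345  1.90946873 -0.72968639]
[[ 0.99981462  0.00465889  0.01868206]
 [ 0.00441417 -0.99990419  0.01311938]
 [ 0.01874139 -0.01303449 -0.9997394 ]]
```

```bash
python3 -m inch '[[-1,1,-14,12,-1.4],[-1,1,-14,12,0],[-1,1,-14,12,0],[-1,1,-14,12,0],[-1,1,-14,12,0],[-1,1,-14,12,0],[-1,0,0,0,0]]'
python3 - <<'E'
from h import *
go(.5484,.0367,.0275,5.9)
E
```

```text
clock: 11.02
position: [0.5359, 0.0453, 0.115]
ee_rot: [0.007, 0.998, 0.057, -0.009]
contact_force: [-1.7, 0.7, -3.7]
width: 0.0349
t 11.0167 pos [535.9  45.3 115. ] tiltxy deg [-0.99 -0.89] yaw 6.57 F [-1.7  0.7 -3.7] w 34.9
tool shift mm [13.1  8.8 87.4] tool turn 0.7
```

```bash
python3 -m inch '[[-1,5,3,10,0.7],[-1,5,3,10,0],[-1,3,2,10,0],[-1,0,0,10,0],[-1,0,0,0,0],[-1,0,0,0,0]]'
python3 - <<'E'
from h import *
go(.5484,.0367,.0275,5.9)
E
```

```text
clock: 11.52
position: [0.5533, 0.0367, 0.0725]
ee_rot: [0.009, 0.999, 0.053, -0.007]
contact_force: [-0.3, -0.7, -2.8]
width: 0.0347
t 11.5167 pos [553.3  36.7  72.5] tiltxy deg [-0.71 -1.03] yaw 6.02 F [-0.3 -0.7 -2.8] w 34.7
tool shift mm [-4.2 -1.2 45.1] tool turn 0.1
```

```bash
python3 -m inch '[[-1,-2,0,8,0],[-1,-2,0,8,0],[-1,0,0,0,0],[-1,0,0,0,0]]'
python3 - <<'E'
from h import *
go(.5484,.0367,.0275,5.9)
p,c,st=shot('wrist'); save(p,'w7.png',(140,0,420,210),2.8)
import pickle; pickle.dump((p,c,st),open('w7.pkl','wb'))
E
```

```text
clock: 11.85
position: [0.5499, 0.0342, 0.0556]
ee_rot: [0.009, 0.999, 0.052, -0.006]
contact_force: [-0.0, -0.1, -3.4]
width: 0.0351
t 11.85 pos [549.9  34.2  55.6] tiltxy deg [-0.62 -1.05] yaw 5.9 F [-0.  -0.1 -3.4] w 35.1
tool shift mm [-0.9 -3.1 28. ] tool turn 0.0
```

View pics/w7.png

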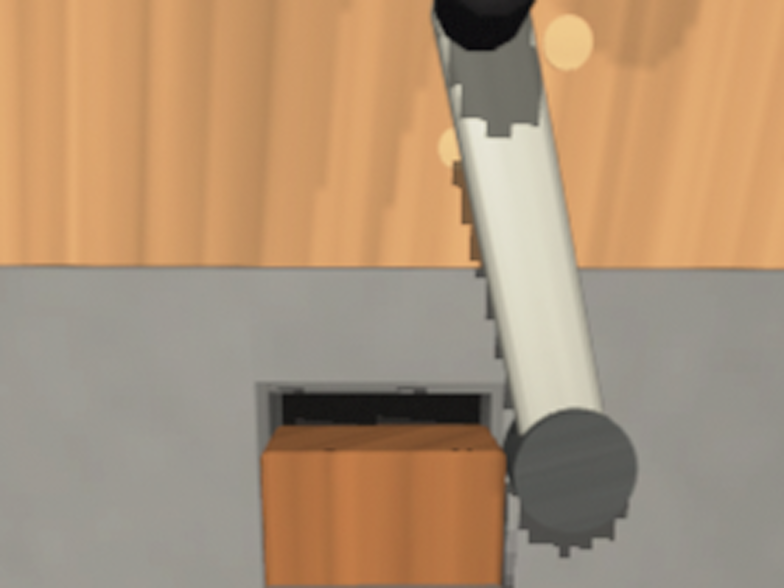

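```bash
python3 - <<'E'
from h import *
import pickle
p,c,st=pickle.load(open('w7.pkl','rb'))
g=lambda x,y:((y+.5)/2.8-.5,140+(x+.5)/2.8-.5)
a,b=atz(c,g(256,382),.026),atz(c,g(505,383),.026)
for z in(.034,.036):
  e,f=atz(c,g(280,427),z),atz(c,g(490,427),z)
  print(e,f,np.linalg.norm(e-f),(a+b)/2-(e+f)/2)
e,f=atz(c,g(263,450),.060),atz(c,g(503,450),.060); print('top',e,f,np.linalg.norm(e-f),(a+b)/2-(e+f)/2)
print(a,b,np.linalg.norm(a-b))
for v in(b-a,f-e): print(np.degrees(np.arctan2(v[1],v[0])))
E
```

```text
[0.52536991 0.08180089 0.034     ] [0.56104979 0.08557528 0.034     ] 0.0358789530408222 [-0.00157263  0.00637361 -0.008     ]
[0.52557885 0.08217081 0.036     ] [0.56082259 0.08589907 0.036     ] 0.035440390399655804 [-0.0015635   0.00602675 -0.01      ]
top [0.52586022 0.08300819 0.06      ] [0.56041998 0.08667548 0.06      ] 0.03475379326293239 [-0.00150288  0.00521986 -0.034     ]
[0.51975716 0.08784858 0.026     ] [0.56351727 0.09227482 0.026     ] 0.04398339419422752
5.775696966373144
6.0572422187838235
```

```bash
python3 -m inch '[[-1,-1.5,-2.5,5,0],[-1,-0.5,-1,3,0],[-1,0,0,0,0],[-1,0,0,0,0]]'
python3 - <<'E'
from h import *
go(.5478,.0373,.0275,5.9)
p,c,st=shot('wrist'); save(p,'w8.png',(200,100,370,210),4)
E
```

```text
clock: 12.23
position: [0.5474, 0.0379, 0.0476]
ee_rot: [0.009, 0.999, 0.052, -0.005]
contact_force: [-0.7, -0.2, -3.7]
width: 0.0348
t 12.2333 pos [547.4  37.9  47.6] tiltxy deg [-0.54 -1.05] yaw 5.92 F [-0.7 -0.2 -3.7] w 34.8
tool shift mm [ 0.6  0.3 20.1] tool turn 0.0
```

View pics/w8.png

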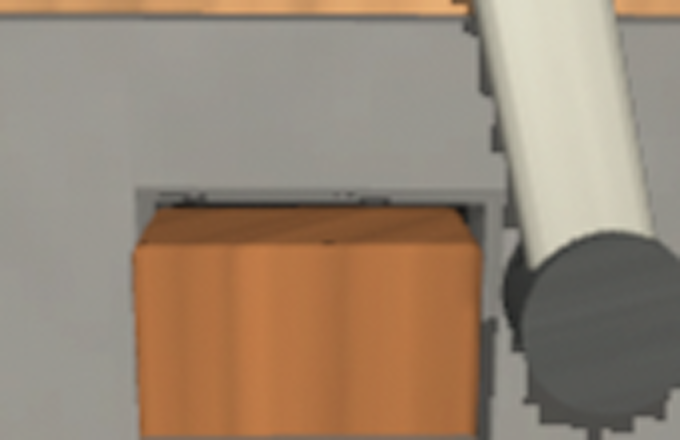

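```bash
python3 -m inch '[[-1,1,1,3,0],[-1,0,0,3,0],[-1,0,0,3,0],[-1,0,0,0,0]]'
python3 - <<'E'
from h import *
go(.5484,.0373,.0275,5.9)
p,c,st=shot('wrist'); save(p,'w9.png',(200,100,370,210),4)
E
```

```text
clock: 12.62
position: [0.5492, 0.0369, 0.0383]
ee_rot: [0.009, 0.999, 0.052, -0.004]
contact_force: [-0.4, 0.2, -4.0]
width: 0.0348
t 12.6167 pos [549.2  36.9  38.3] tiltxy deg [-0.45 -1.06] yaw 5.94 F [-0.4  0.2 -4. ] w 34.8
tool shift mm [-0.7 -0.7 10.8] tool turn 0.0
```

View pics/w9.png

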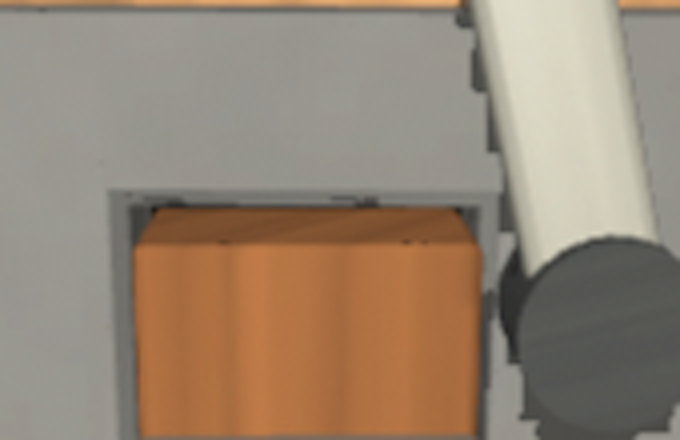

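The stone has entered the mouth with no contact force. I'll lower it the rest of the way.

```bash
python3 -m inch '[[-1,-0.5,0,3,0],[-1,0,0,3,0],[-1,0,0,3,0],[-1,0,0,1,0],[-1,0,0,0,0]]'
python3 - <<'E'
from h import *
go(.5484,.0367,.0275,5.9)
E
```

```text
clock: 13.08
position: [0.549, 0.0364, 0.0278]
ee_rot: [0.009, 0.999, 0.052, -0.004]
contact_force: [0.2, -0.5, 1.0]
width: 0.0347
t 13.0833 pos [549.   36.4  27.8] tiltxy deg [-0.4  -1.07] yaw 5.93 F [ 0.2 -0.5  1. ] w 34.7
tool shift mm [-0.6 -0.4  0.3] tool turn 0.0
```

```bash
python3 -m inch '[[-1,0,0,1,0],[-1,0,0,0.5,0],[0.2,0,0,0,0],[0.2,0,0,0,0],[0.2,0,0,0,0],[0.2,0,0,0,0],[0.2,0,0,0,0]]'
python3 -m inch '[[0.2,0,0,-8,0],[0.2,0,0,-20,0],[0.2,0,0,-30,0],[0.2,0,0,-30,0],[0.2,0,0,-20,0],[0.2,0,20,-15,0],[0.2,0,25,0,0],[0.2,0,25,0,0],[0.2,0,15,0,0],[0.2,0,0,0,0]]'
python3 - <<'E'
from h import *
go(.5484,.0367,.0275,5.9)
p,c,st=shot('wrist'); save(p,'w10.png')
import pickle; pickle.dump((p,c,st),open('w10.pkl','wb'))
for t in ['stone_center','pillar_hole_a','pocket_mouth','lever_pivot','lever_knob']:
    for r in mark_of(p,t)[:3]: print(t,np.round(r['confidence'],2),np.round(r['point'],1),np.round(atz(c,r['point'],Z[t]+(.008 if t[0]=='s' else 0)),4))
E
```

```text
clock: 13.67
position: [0.5513, 0.0363, 0.0292]
ee_rot: [0.009, 0.999, 0.052, -0.001]
contact_force: [-0.4, 0.4, 1.3]
width: 0.0511
clock: 14.5
position: [0.5615, -0.0476, 0.1657]
ee_rot: [0.01, 0.998, 0.054, 0.001]
contact_force: [-0.0, 0.7, -0.3]
width: 0.0514
t 14.5 pos [561.5 -47.6 165.7] tiltxy deg [ 0.19 -1.17] yaw 6.18 F [-0.   0.7 -0.3] w 51.4
tool shift mm [ -4.1 -88.  136.4] tool turn 0.3
stone_center 0.58 [ 82.8 273.7] [0.5488 0.0343 0.03  ]
pillar_hole_a 0.85 [ 83.1 397.4] [0.6279 0.042  0.075 ]
pillar_hole_a 0.58 [ 79.5 143.9] [0.4669 0.0268 0.075 ]
lever_pivot 0.92 [ 13.3 317.6] [0.5734 0.0803 0.052 ]
```

View pics/w10.png

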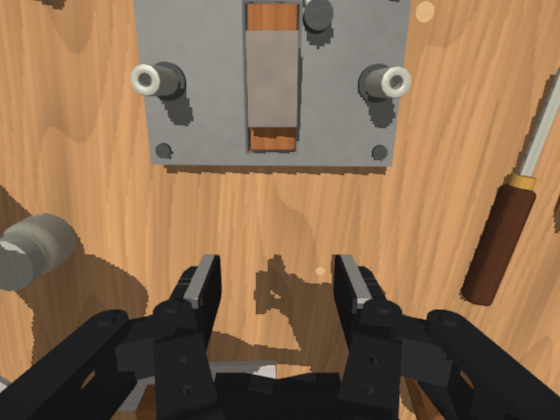

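The stone is down in the pocket at (272,80), with both wooden ledges visible and the lever still open. Next I'll go to the knob.

```bash
python3 -m inch '[[-0.2,1,-15,0,0],[-0.2,1,-25,0,0],[-0.2,1,-30,0,0],[-0.2,1,-30,0,0],[-0.2,1,-30,0,0],[-0.2,1,-30,0,0],[-0.2,1,-20,0,0],[-0.2,1,-12,0,0],[-0.2,0,0,0,-7],[-0.2,0,0,0,-7],[-0.2,0,0,0,0]]'
python3 - <<'E'
from h import *
go(.549,.1466,.05,21.5)
p,c,st=shot('wrist'); save(p,'w11.png')
for t in ['stone_center','lever_pivot','lever_knob']:
    for r in mark_of(p,t)[:3]: print(t,np.round(r['confidence'],2),np.round(r['point'],1),np.round(atz(c,r['point'],Z[t]+(.008 if t[0]=='s' else 0)),4))
E
```

```text
clock: 15.72
position: [0.5408, 0.1671, 0.1573]
ee_rot: [0.007, 0.983, 0.186, -0.005]
contact_force: [-0.4, 0.0, 0.5]
width: 0.034
t 15.7167 pos [540.8 167.1 157.3] tiltxy deg [-0.37 -0.91] yaw 21.43 F [-0.4  0.   0.5] w 34.0
tool shift mm [  1.4  20.7 107.6] tool turn -0.1
lever_pivot 0.86 [305.2 281.7] [0.5757 0.0812 0.052 ]
lever_knob 0.89 [227.4 281.8] [0.5498 0.1466 0.052 ]
lever_knob 0.5 [149.   67.9] [0.3827 0.1461 0.052 ]
```

View pics/w11.png

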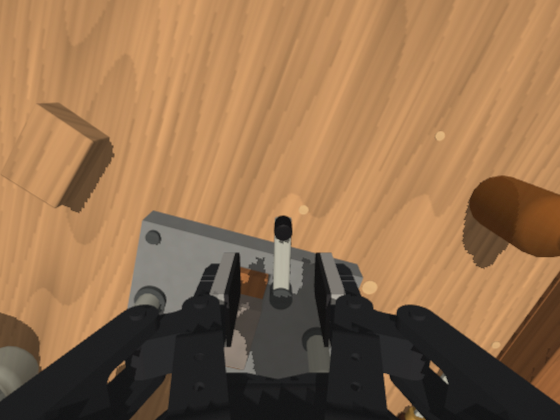

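The knob at (283,228) lies in line between the fingers, and the measured position matches the computed one. I'll descend around it.

```bash
python3 -m inch '[[-0.2,0,6,10,0],[-0.2,0,6,15,0],[-0.2,0,6,15,0],[-0.2,0,2,15,0],[-0.2,0,0,10,0],[-0.2,0,0,0,0]]'
python3 - <<'E'
from h import *
go(.5496,.1466,.047,21.5)
p,c,st=shot('wrist'); save(p,'w12.png')
E
```

```text
clock: 16.42
position: [0.55, 0.1411, 0.0887]
ee_rot: [0.008, 0.984, 0.178, -0.003]
contact_force: [0.2, -0.0, -0.2]
width: 0.0343
t 16.4167 pos [550.  141.1  88.7] tiltxy deg [-0.16 -0.99] yaw 20.47 F [ 0.2 -0.  -0.2] w 34.3
tool shift mm [ 1.9 -5.9 41.6] tool turn -1.0
```

View pics/w12.png

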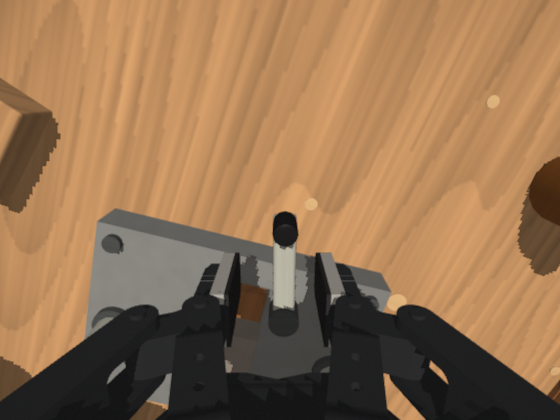

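```bash
python3 -m inch '[[-0.2,1,-3,10,0],[-0.2,1,-3,10,0],[-0.2,0,-2,10,0],[-0.2,0,0,8,0],[-0.2,0,0,0,0]]'
python3 - <<'E'
from h import *
go(.5496,.1466,.047,21.5)
p,c,st=shot('wrist'); save(p,'w13.png',(140,150,420,360),2.8)
E
```

```text
clock: 16.88
position: [0.5509, 0.1488, 0.049]
ee_rot: [0.008, 0.984, 0.176, -0.001]
contact_force: [-0.6, 0.3, -0.3]
width: 0.0342
t 16.8833 pos [550.9 148.8  49. ] tiltxy deg [ 0.09 -0.96] yaw 20.32 F [-0.6  0.3 -0.3] w 34.2
tool shift mm [-2.   1.6  2.1] tool turn -1.2
```

View pics/w13.png

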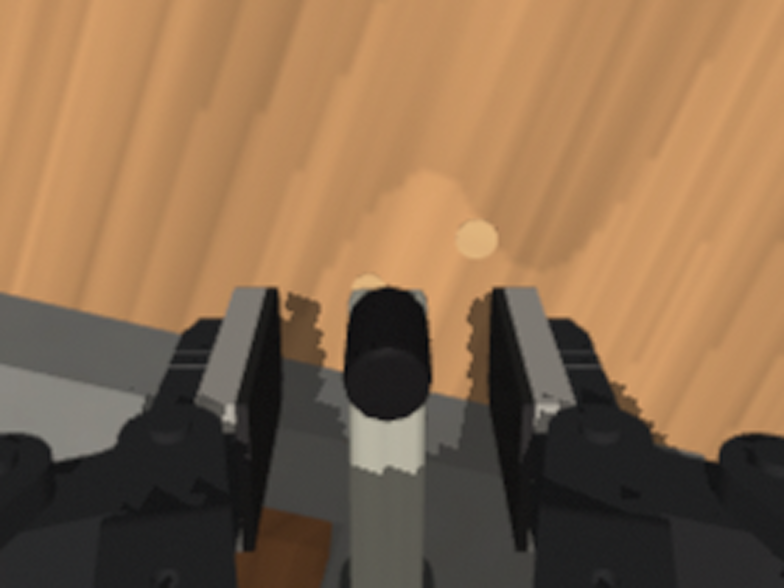

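```bash
python3 -m inch '[[-0.43,-1,0,1.5,0],[-0.43,0,0,1,0],[-0.43,-6,0.3,0,-5],[-0.43,-6,0.3,0,-5],[-0.43,-6,0.3,0,-5],[-0.43,-6,0.3,0,-5],[-0.43,-6,0.3,0,-5],[-0.43,-6,0.3,0,-5],[-0.43,0,0,0,0]]'
cat > lev.py <<'E'
from h import *
st=manip.get_state(); M,t=tool(st)
pv=np.array([.5750,.0815]); y=np.degrees(np.arctan2(M[1,0],M[0,0])); d=t[:2]-pv
print('radius',np.linalg.norm(d),'ang',np.degrees(np.arctan2(-d[0],d[1])),'yaw',y)
th=np.radians(float(__import__('sys').argv[1])); T=pv+.07*np.array([-np.sin(th),np.cos(th)])
go(T[0],T[1],.046,np.degrees(th))
E
python3 lev.py 57
```

```text
clock: 17.68
position: [0.5253, 0.1291, 0.0501]
ee_rot: [0.009, 0.9, 0.437, 0.004]
contact_force: [-0.8, -0.5, -0.7]
width: 0.0245
radius 0.06883025340108707 ang 46.19690772579212 yaw 51.79115145718121
t 17.6833 pos [525.3 129.1  50.1] tiltxy deg [ 0.82 -0.74] yaw 51.79 F [-0.8 -0.5 -0.7] w 24.5
tool shift mm [-13.1  -1.3   4.1] tool turn -5.2
```

```bash
python3 -m inch '[[-0.43,-6.5,0,1,-3.5],[-0.43,-6.5,0,1,-4],[-0.43,-6.5,0,1,-4],[-0.43,-6.5,0.3,0.5,-4],[-0.43,-6.5,0.3,0.5,-5],[-0.43,0,0,0,0]]'
python3 lev.py 96
python3 - <<'E'
from h import *
p,c,st=shot('wrist'); save(p,'w14.png')
E
```

```text
clock: 18.18
position: [0.5128, 0.103, 0.0493]
ee_rot: [0.01, 0.807, 0.59, 0.007]
contact_force: [0.4, 0.1, 0.4]
width: 0.0243
radius 0.06581557709330858 ang 70.88966184817706 yaw 72.35203473630405
t 18.1833 pos [512.8 103.   49.3] tiltxy deg [ 1.35 -0.47] yaw 72.35 F [0.4 0.1 0.4] w 24.3
tool shift mm [-29.8   1.6   3.3] tool turn -23.6
```

View pics/w14.png

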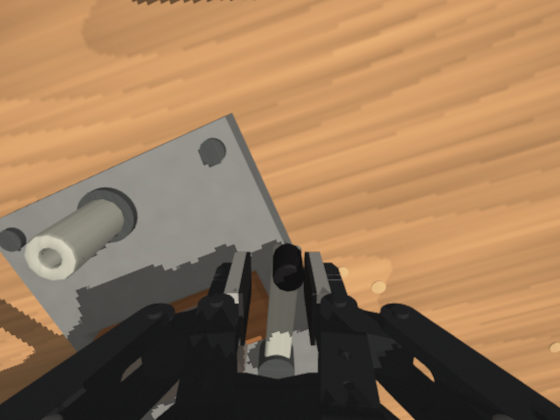

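```bash
python3 -m inch '[[-0.43,-6,-0.7,1,-4.7],[-0.43,-6,-0.7,1,-4.7],[-0.43,-6,-0.7,0.5,-4.7],[-0.43,-6,-0.5,0.5,-4.7],[-0.43,-5,0,0,-4],[-0.43,0,0,0,0]]'
python3 lev.py 100
python3 - <<'E'
from h import *
p,c,st=shot('wrist'); save(p,'w15.png')
E
```

```text
clock: 18.73
position: [0.511, 0.0779, 0.0486]
ee_rot: [0.014, 0.677, 0.736, 0.009]
contact_force: [-0.1, 0.4, -0.6]
width: 0.0244
radius 0.06411156724575902 ang 93.1894683621575 yaw 94.7826102622688
t 18.7333 pos [511.   77.9  48.6] tiltxy deg [ 1.88 -0.26] yaw 94.78 F [-0.1  0.4 -0.6] w 24.4
tool shift mm [-8.1 -5.7  2.5] tool turn -5.2
```

View pics/w15.png

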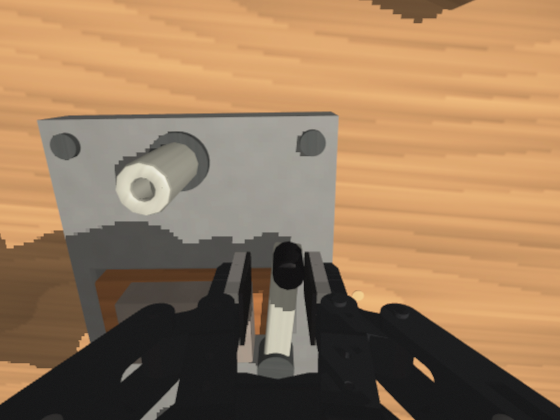

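```bash
python3 -m inch '[[-0.43,-2,-2,0,0],[-0.43,-2,-2,0,0],[-0.43,-2,-1,0,0],[-0.43,-2,0,0,0],[-0.43,0,0,0,0]]'
python3 lev.py 100
python3 -m inch '[[-0.43,-2,0,0,0],[-0.43,-2,0,0,0],[-0.43,0,0,0,0]]'
python3 lev.py 100
```

```text
clock: 19.2
position: [0.5078, 0.0709, 0.049]
ee_rot: [0.014, 0.681, 0.732, 0.011]
contact_force: [0.3, -0.2, -0.7]
width: 0.0242
radius 0.0680613344387917 ang 98.98227119202912 yaw 94.15996838317454
t 19.2 pos [507.8  70.9  49. ] tiltxy deg [ 2.04 -0.19] yaw 94.16 F [ 0.3 -0.2 -0.7] w 24.2
tool shift mm [-1.4 -1.9  2.9] tool turn -5.8
clock: 19.45
position: [0.5076, 0.0703, 0.0489]
ee_rot: [0.011, 0.683, 0.73, 0.013]
contact_force: [-0.2, 0.1, -0.1]
width: 0.0244
radius 0.06831989574874499 ang 99.43746044250405 yaw 93.84468967297909
t 19.45 pos [507.6  70.3  48.9] tiltxy deg [2.   0.24] yaw 93.84 F [-0.2  0.1 -0.1] w 24.4
tool shift mm [-0.9 -1.7  2.9] tool turn -6.2
```

```bash
python3 -m inch '[[-0.43,-4,0,0,0],[-0.43,-6,0,0,0]]'
python3 lev.py 100
python3 - <<'E'
from h import *
p,c,st=shot('wrist'); save(p,'w16.png')
E
```

```text
clock: 19.62
position: [0.5075, 0.0688, 0.0488]
ee_rot: [0.005, 0.686, 0.727, 0.019]
contact_force: [-0.1, 29.8, -1.3]
width: 0.0246
radius 0.06872499901126786 ang 100.6470748580698 yaw 93.29109873979573
t 19.6167 pos [507.5  68.8  48.8] tiltxy deg [1.94 1.22] yaw 93.29 F [-0.1 29.8 -1.3] w 24.6
tool shift mm [ 0.6 -1.5  2.8] tool turn -6.7
```

View pics/w16.png

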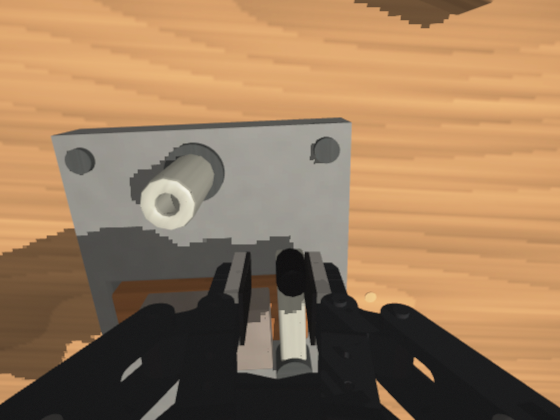

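With 30 N on the knob it stays put, so the lever is at its stop across the ledge. I'll back off to centre around the knob, rise clear, and check.

```bash
python3 -m inch '[[-0.3,3,0,0,0],[-0.3,2,0,0,0],[-0.3,0,0,0,0]]'
python3 -m inch '[[-0.2,0,0,-10,0],[-0.2,0,0,-20,0],[-0.2,0,0,-30,0],[-0.2,0,0,-30,0],[-0.2,0,0,-30,0],[0,0,0,-30,0],[0,0,0,-15,0],[0,0,0,0,0]]'
python3 - <<'E'
from h import *
go(.487,-.298,.2,96)
p,c,st=shot('wrist'); save(p,'w17.png')
for t in ['lever_pivot','lever_knob','plate_center','plate_hole_a']:
    for r in mark_of(p,t)[:3]: print(t,np.round(r['confidence'],2),np.round(r['point'],1),np.round(atz(c,r['point'],Z[t]),4))
p,c,st=shot('top'); save(p,'t17.png',(160,120,440,340),2.8)
for t in ['lever_pivot','lever_knob','plate_center','plate_hole_a']:
    for r in mark_of(p,t)[:4]: print(t,np.round(r['confidence'],2),np.round(r['point'],1),np.round(atz(c,r['point'],Z[t]),4))
E
```

```text
clock: 19.92
position: [0.5069, 0.0752, 0.0487]
ee_rot: [0.004, 0.687, 0.726, 0.02]
contact_force: [-0.5, -0.5, 0.3]
width: 0.03
clock: 20.58
position: [0.5, 0.0651, 0.2245]
ee_rot: [0.006, 0.687, 0.726, 0.016]
contact_force: [-0.2, -0.7, 0.8]
width: 0.0427
t 20.5833 pos [500.   65.1 224.5] tiltxy deg [1.74 0.8 ] yaw 93.17 F [-0.2 -0.7  0.8] w 42.7
tool shift mm [-362.1  -33.6   19. ] tool turn -2.8
lever_pivot 0.68 [249.1 288. ] [0.5746 0.0818 0.052 ]
lever_knob 0.89 [183.4 284.1] [0.5059 0.0735 0.052 ]
plate_center 0.42 [244.4 286.9] [0.5829 0.0823 0.024 ]
lever_knob 0.49 [209.9 258.5] [0.5043 0.0756 0.052 ]
plate_center 0.87 [222.8 404.3] [ 0.4844 -0.3007  0.024 ]
plate_center 0.58 [325.6 446.4] [ 0.2276 -0.4004  0.024 ]
plate_hole_a 0.78 [192.3 396.6] [ 0.5699 -0.2878  0.    ]
plate_hole_a 0.69 [303.1 418.7] [ 0.2812 -0.3392  0.    ]
plate_hole_a 0.59 [344.8 467.2] [ 0.1804 -0.4592  0.    ]
```

View pics/w17.png

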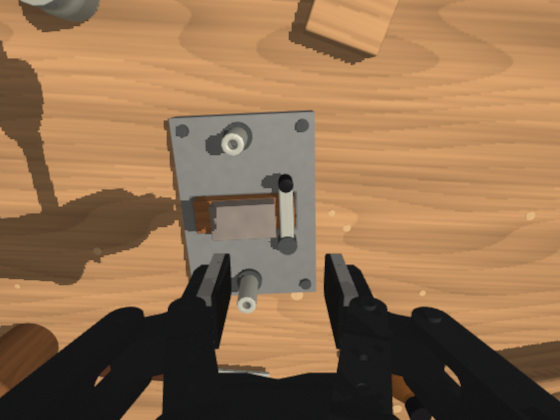

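View pics/t17.png

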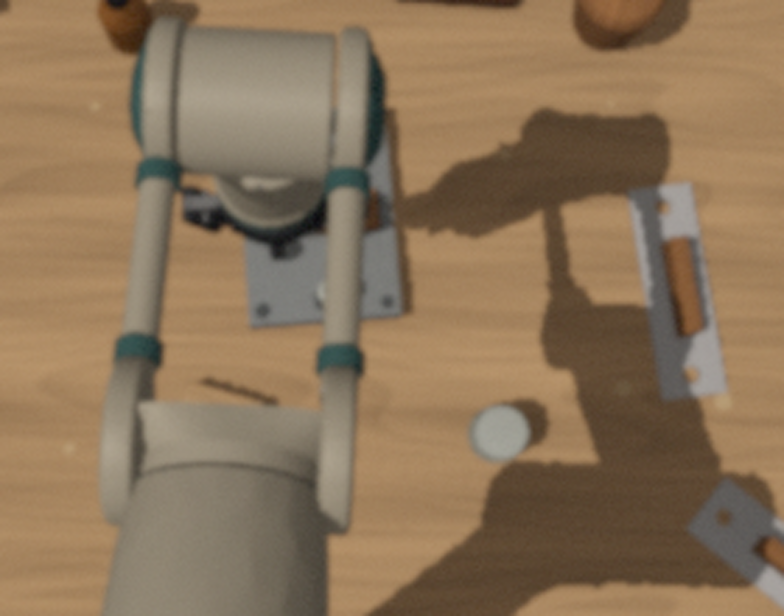

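The wrist view shows the lever at (287,215) lying square across the stone's +y ledge, with the knob at (286,184). Now to the plate, opening the jaws on the way.

```bash
python3 -m inch '[[0,-15,-1,0,0],[0,-25,-2,0,0],[0,-30,-2,0,0],[0,-30,-3,0,0],[0,-30,-3,0,0],[0,-30,-3,0,0],[0,-30,-3,0,0],[0,-30,-3,0,0],[0,-30,-3,0,0],[0,-30,-3,0,0],[0,-25,-3,0,0],[0,-15,0,0,0],[0,0,0,0,0],[0,0,0,0,0]]'
python3 - <<'E'
from h import *
go(.487,-.298,.2,96)
p,c,st=shot('wrist'); save(p,'w18.png')
for t in ['plate_center','plate_hole_a']:
    for r in mark_of(p,t)[:3]: print(t,np.round(r['confidence'],2),np.round(r['point'],1),np.round(atz(c,r['point'],Z[t]),4))
import pickle; pickle.dump((p,c,st),open('w18.pkl','wb'))
E
```

```text
clock: 22.25
position: [0.4863, -0.2676, 0.2055]
ee_rot: [-0.003, 0.685, 0.728, 0.012]
contact_force: [-0.0, 0.3, -0.5]
width: 0.0426
t 22.25 pos [ 486.3 -267.6  205.5] tiltxy deg [0.65 1.23] yaw 93.49 F [-0.   0.3 -0.5] w 42.6
tool shift mm [-30.5  -1.2   4.9] tool turn -2.5
plate_center 0.74 [ 89.4 234.8] [ 0.4072 -0.3072  0.024 ]
plate_center 0.61 [175.  240.8] [ 0.4852 -0.2997  0.024 ]
plate_hole_a 0.79 [237.7 248.6] [ 0.5611 -0.2909  0.    ]
plate_hole_a 0.71 [ 87.  234.7] [ 0.405  -0.3097  0.    ]
```

View pics/w18.png

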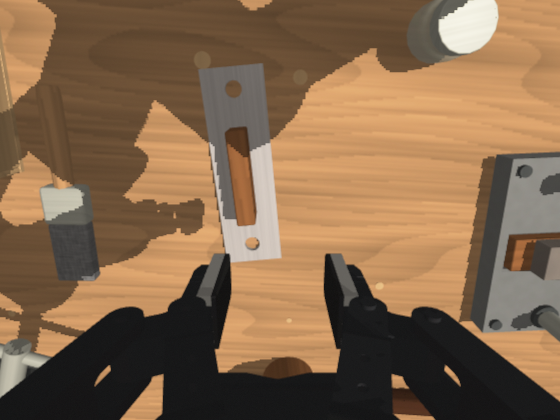

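The right plate is at (240,165), with its holes at (233,88) and (252,243) and the rib between. The brush is to the left and the station to the right.

```bash
python3 - <<'E'
from h import *
import pickle
p,c,st=pickle.load(open('w18.pkl','rb'))
a=atz(c,(88.5,233.5),.005);b=atz(c,(243.5,251.5),.005)
print(a,b,np.linalg.norm(a-b),(a+b)/2,np.degrees(np.arctan2(*(b-a)[1::-1])))
# rib top corners
save(p,'w18b.png',(190,50,300,280),2.6)
E
```

```text
[ 0.40647502 -0.31028188  0.005     ] [ 0.56556901 -0.28727435  0.005     ] 0.16074901728098862 [ 0.48602202 -0.29877811  0.005     ] 8.228832841609762
```

View pics/w18b.png

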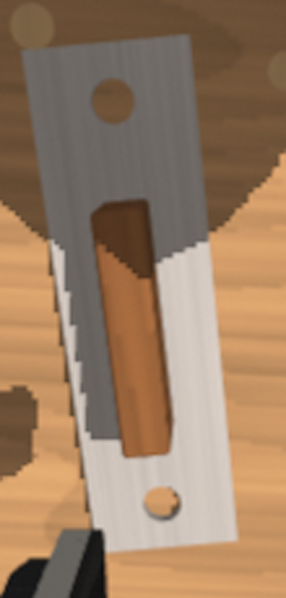

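```bash
python3 -m inch '[[0,-10,-1,10,-2.5],[0,-10,0,15,-2.2],[0,-8,0,20,0],[0,-2,0,20,0],[0,0,0,20,0],[0,0,0,20,0],[0,0,0,15,0],[0,0,0,0,0]]'
python3 - <<'E'
from h import *
go(.486,-.2988,.014,98.2)
p,c,st=shot('wrist'); save(p,'w19.png')
E
```

```text
clock: 23.07
position: [0.4948, -0.2823, 0.0859]
ee_rot: [0.001, 0.646, 0.763, 0.014]
contact_force: [-0.9, -0.1, 0.2]
width: 0.0426
t 23.0667 pos [ 494.8 -282.3   85.9] tiltxy deg [1.11 1.18] yaw 99.45 F [-0.9 -0.1  0.2] w 42.6
tool shift mm [-16.1 -13.   71.3] tool turn 1.2
```

View pics/w19.png

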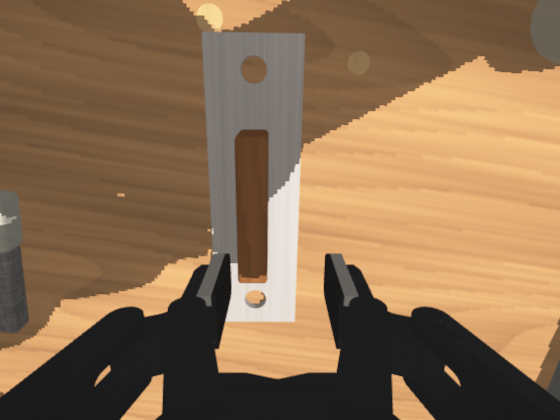

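```bash
python3 -m inch '[[0,-5,-4,5,1.2],[0,-5,-4,5,0],[0,-4,-3,5,0],[0,-2,-1,5,0],[0,0,0,0,0]]'
python3 - <<'E'
from h import *
go(.486,-.2988,.014,98.2)
p,c,st=shot('wrist'); save(p,'w20.png')
a=atz(c,(0,0),0)
for t in ['plate_center','plate_hole_a']:
    for r in mark_of(p,t)[:3]: print(t,np.round(r['confidence'],2),np.round(r['point'],1),np.round(atz(c,r['point'],.005 if 'hole' in t else Z[t]),4))
E
```

```text
clock: 23.53
position: [0.4885, -0.3013, 0.0697]
ee_rot: [0.006, 0.654, 0.756, 0.014]
contact_force: [-0.7, 0.3, 0.4]
width: 0.0426
t 23.5333 pos [ 488.5 -301.3   69.7] tiltxy deg [1.56 0.83] yaw 98.33 F [-0.7  0.3  0.4] w 42.6
tool shift mm [ 2.3 -3.7 55.6] tool turn 0.1
plate_center 0.84 [227.1 283.8] [ 0.4852 -0.2979  0.024 ]
plate_hole_a 0.73 [ 82.9 278.6] [ 0.4061 -0.3124  0.005 ]
plate_hole_a 0.6 [316.9 280.6] [ 0.5621 -0.2879  0.005 ]
```

View pics/w20.png

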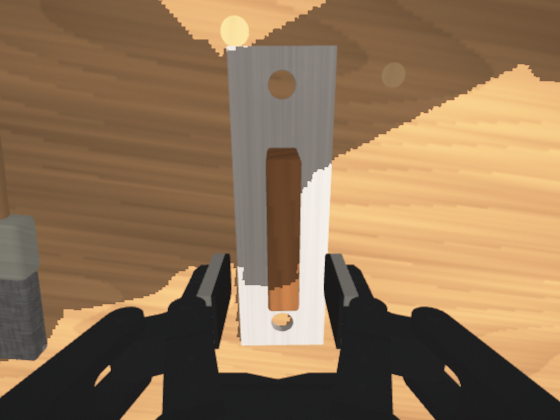

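```bash
python3 -m inch '[[0,1,-2,12,0],[0,1,-2,12,0],[0,0,0,12,0],[0,0,0,10,0],[0,0,0,6,0],[0,0,0,0,0]]'
python3 - <<'E'
from h import *
go(.486,-.2988,.014,98.2)
p,c,st=shot('wrist'); save(p,'w21.png')
E
```

```text
clock: 24.18
position: [0.4887, -0.3005, 0.0191]
ee_rot: [0.01, 0.654, 0.756, 0.015]
contact_force: [-0.6, -0.3, 0.4]
width: 0.0423
t 24.1833 pos [ 488.7 -300.5   19.1] tiltxy deg [1.95 0.58] yaw 98.33 F [-0.6 -0.3  0.4] w 42.3
tool shift mm [ 2.1 -2.6  5. ] tool turn 0.1
```

View pics/w21.png

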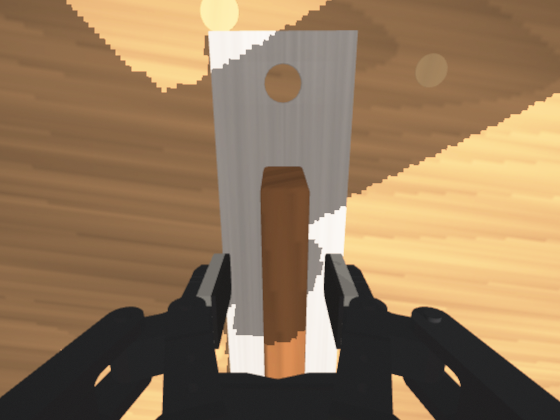

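```bash
python3 -m inch '[[0,1.5,-2,2,0],[0,0,-0.5,2,0],[0,0,0,0,0],[-1,0,0,0,0],[-1,0,0,0,0],[-1,0,0,0,0],[-1,0,0,0,0],[-1,0,0,0,0],[-1,0,0,0,0],[-1,0,0,0,0]]' 70
python3 -c "
from h import *
go(.486,-.2988,.014,98.2)"
python3 -m inch '[[-1,0,0,-4,0],[-1,0,0,-10,0],[-1,0,0,-20,0],[-1,0,0,-25,0],[-1,0,0,-25,0],[-1,0,0,-25,0],[-1,0,0,-20,0],[-1,0,0,0,0]]'
python3 - <<'E'
from h import *
go(.486,-.2988,.014,98.2)
p,c,st=shot('wrist'); save(p,'w22.png')
p,c,st=shot('scene'); save(p,'s22.png',(50,100,330,310),2.8)
E
```

```text
clock: 25.07
position: [0.4873, -0.3001, 0.0172]
ee_rot: [0.012, 0.654, 0.756, 0.015]
contact_force: [-0.3, -0.2, 0.5]
width: 0.0168
t 25.0667 pos [ 487.3 -300.1   17.2] tiltxy deg [2.13 0.44] yaw 98.34 F [-0.3 -0.2  0.5] w 16.8
tool shift mm [ 1.4 -1.2  3.2] tool turn 0.1
clock: 25.73
position: [0.4805, -0.2999, 0.1532]
ee_rot: [0.009, 0.654, 0.756, 0.015]
contact_force: [1.6, -1.0, -2.4]
width: 0.0167
t 25.7333 pos [ 480.5 -299.9  153.2] tiltxy deg [1.86 0.64] yaw 98.34 F [ 1.6 -1.  -2.4] w 16.7
tool shift mm [ -0.6   0.9 139.3] tool turn 0.1
```

View pics/w22.png

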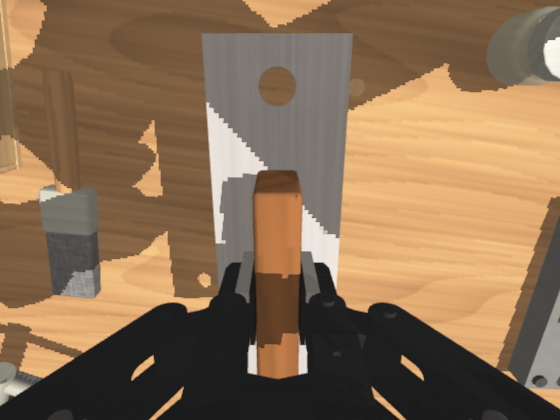

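View pics/s22.png

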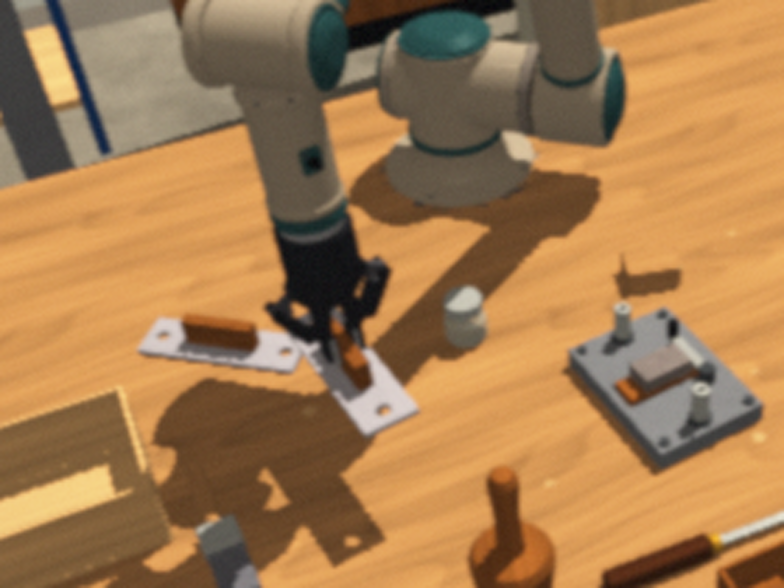

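```bash
python3 - <<'E'
from h import *
import pickle
K,Rm,o=pickle.load(open('ct.pkl','rb')); ct=(K,Rm,o)
p,c,st=shot('wrist')
save(p,'w23.png',(190,20,370,200),4)
pickle.dump((p,c,st),open('w23.pkl','wb'))
print(atz(ct,(86,277),.0112)*1e3)
go(.547,.0347,.2,95.6)
# earlier pillars from w10
P,C,S=pickle.load(open('w10.pkl','rb')); save(P,'w10b.png',(110,50,430,130),2.4)
E
```

```text
[ -1.30311455 -79.90131875  11.2       ]
t 25.8833 pos [ 477.9 -297.7  147.8] tiltxy deg [1.43 1.  ] yaw 98.33 F [ 0.1  0.2 -1.6] w 16.9
tool shift mm [319.6 117.8 -44.6] tool turn 2.7
```

View pics/w23.png

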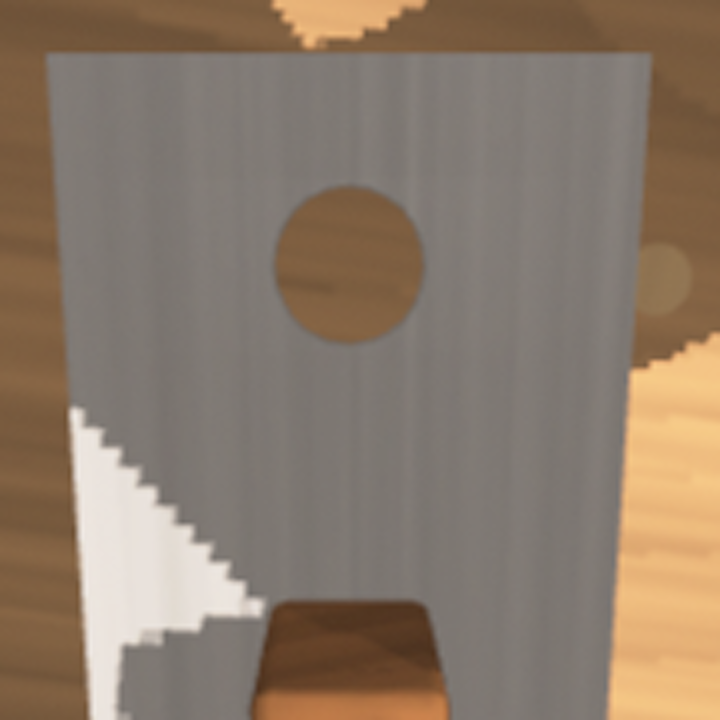

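View pics/w10b.png

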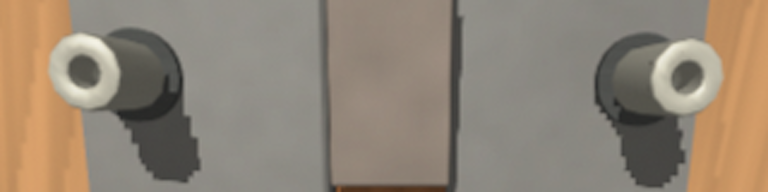

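```bash
cat > pl.py <<'E'
from h import *
import pickle
K,Rm,o=pickle.load(open('ct.pkl','rb'))
def plate_in_tool(pts):  # pts: list of (obj mm, pixel xy)
    obj=np.array([a for a,b in pts],float); img=np.array([b for a,b in pts],float)
    ok,rv,tv=cv2.solvePnP(obj,img,K,None,flags=cv2.SOLVEPNP_SQPNP); rv,tv=cv2.solvePnPRefineLM(obj,img,K,None,rv,tv)
    pr=cv2.projectPoints(obj,rv,tv,K,None)[0][:,0]; print('res',np.round(pr-img,1).tolist())
    T=np.eye(4); T[:3,:3]=Rm@cv2.Rodrigues(rv)[0]; T[:3,3]=Rm@tv.ravel()+o*1e3
    return T
E
python3 - <<'E'
from pl import *
f=lambda x,y:(190+(x+.5)/4-.5,20+(y+.5)/4-.5)
# plate frame: origin underside centre; image-up = plate -x ; image-left?  tool x right = plate y(+) with -x = tool -y : x=tool y, z=-tool z => y = z cross x
# tool: x right, y down(image), z into. plate x=tool +y, z=-tool z, y=z×x = (-zt)×(yt)= xt
pts=[((-100,-30,6),f(48,53)),((-100,30,6),f(652,53)),((-80,0,6),f(349.5,264)),((-45,-9,42),f(252,695)),((-45,9,42),f(450,695))]
T=plate_in_tool(pts); print(np.round(T,4))
for h in(-80,80): print((T@[h,0,0,1])[:3])
p,c,st=pickle.load(open('w23.pkl','rb')); M,t=tool(st)
W=M@T[:3,:3]; print('plate axes world z',np.degrees(W[:2,2]),'yaw',np.degrees(np.arctan2(W[1,0],W[0,0])))
P,C,S=pickle.load(open('w10.pkl','rb')); g=lambda x,y:(50+(y+.5)/2.4-.5,110+(x+.5)/2.4-.5)
a=atz(C,g(85,70),.075);b=atz(C,g(686,77),.075); print(a,b,np.linalg.norm(a-b),(a+b)/2,np.degrees(np.arctan2(*(b-a)[1::-1])))
E
```

```text
res [[0.2, -0.1], [-0.3, -0.1], [0.1, 0.1], [-0.2, 0.1], [0.2, 0.0]]
[[-0.00000e+00  1.00000e+00  3.30000e-03 -1.27430e+00]
 [ 9.97000e-01 -2.00000e-04  7.79000e-02 -6.61200e-01]
 [ 7.80000e-02  3.30000e-03 -9.97000e-01  2.14259e+01]
 [ 0.00000e+00  0.00000e+00  0.00000e+00  1.00000e+00]]
[ -1.27172516 -80.41778649  15.18987322]
[-1.27688335 79.09537473 27.66189673]
plate axes world z [ 2.81760194 -0.04277611] yaw 8.362070752998916
[0.46770327 0.02723901 0.075     ] [0.62652899 0.04268152 0.075     ] 0.15957468334166103 [0.54711613 0.03496027 0.075     ] 5.553374922995802
```

```bash
python3 -c "
import cv2
f=cv2.imread('pics/w21.png')[15:215,190:375]; cv2.imwrite('pics/w21b.png',cv2.resize(f,None,fx=3,fy=3,interpolation=cv2.INTER_CUBIC))"
```

```text
(no output)
```

View pics/w21b.png

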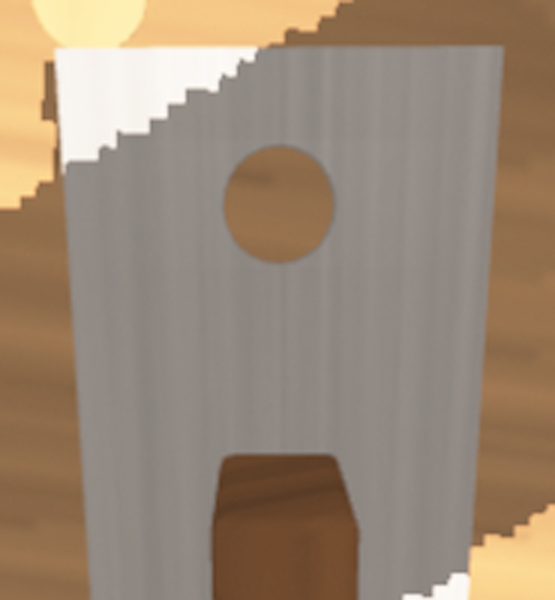

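```bash
python3 - <<'E'
from pl import *
f=lambda x,y:(190+(x+.5)/3-.5,15+(y+.5)/3-.5)
pts=[((-100,-30,6),f(55,46)),((-100,30,6),f(504,46)),((-80,0,6),f(279,204)),((-45,-9,42),f(212,527)),((-45,9,42),f(358,527))]
T=plate_in_tool(pts); print(np.round(T,4))
def Rq(q): return R.from_quat([q[1],q[2],q[3],q[0]]).as_matrix()
M=Rq([.010,.654,.756,.015]); W=M@T[:3,:3]; print('z tilt',np.degrees(W[:2,2]), 'holes', M@(T@[-80,0,0,1])[:3]+[488.7,-300.5,19.1], M@(T@[80,0,0,1])[:3]+[488.7,-300.5,19.1])
E
```

```text
res [[0.1, -0.1], [-0.1, -0.0], [0.0, 0.0], [-0.1, 0.1], [0.0, -0.1]]
[[ 4.00000e-04  9.99900e-01  1.20000e-02  1.07600e+00]
 [ 9.94400e-01 -1.70000e-03  1.06000e-01 -2.31150e+00]
 [ 1.06000e-01  1.18000e-02 -9.94300e-01  2.55197e+01]
 [ 0.00000e+00  0.00000e+00  0.00000e+00  1.00000e+00]]
z tilt [3.92693147 1.00380492] holes [ 408.18454707 -311.07277296   -0.85266443] [ 566.10746514 -287.9721141   -12.10928518]
```

```bash
python3 -m inch '[[-1,10,4,-2,0],[-1,20,7,-2,0],[-1,25,9,-2,0],[-1,25,9,0,0.9],[-1,25,9,0,0.9],[-1,25,9,0,0.9],[-1,25,9,0,0],[-1,25,9,0,0],[-1,25,9,0,0],[-1,25,9,0,0],[-1,25,9,0,0],[-1,20,8,0,0],[-1,12,5,0,0],[-1,6,2,0,0],[-1,0,0,0,0],[-1,0,0,0,0]]'
python3 - <<'E'
from h import *
go(.548,.0366,.1072,95.6)
import pickle
P,C,S=None,None,None
p,c,st=shot('wrist'); save(p,'w24.png')
E
```

```text
clock: 27.22
position: [0.5355, 0.0354, 0.1355]
ee_rot: [-0.025, 0.673, 0.739, 0.006]
contact_force: [-1.2, -0.1, -1.3]
width: 0.0164
t 27.2167 pos [535.5  35.4 135.5] tiltxy deg [-1.68  2.39] yaw 95.29 F [-1.2 -0.1 -1.3] w 16.4
tool shift mm [-1.2 13.3 27.9] tool turn -0.3
```

View pics/w24.png

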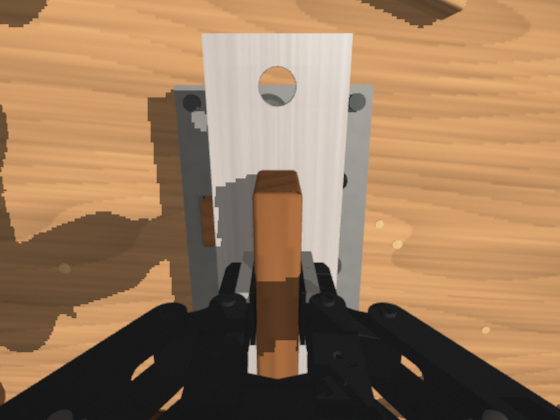

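The plate is over the station. Hole a is at (277,87), and the pillar below it is offset by about 10 mm, as expected. The wrist has picked up tilt, (-1.7, 2.4)° now against (2.1, 0.4)° at the grasp when the plate lay flat. I'll test how holding still affects it.

```bash
python3 -m inch '[[-1,0,0,0,0],[-1,0,0,0,0],[-1,0,0,0,0],[-1,0,0,0,0],[-1,0,0,0,0],[-1,0,0,0,0]]'
python3 -c "
from h import *
go(.548,.0366,.1072,95.6)"
python3 -m inch '[[-1,0,0,-20,0],[-1,0,0,-30,0],[-1,0,0,-30,0],[-1,0,0,-20,0],[-1,0,0,0,0]]'
python3 -c "
from h import *
go(.548,.0366,.1072,95.6)"
python3 -m inch '[[-1,0,2,8,0],[-1,0,2,8,0],[-1,0,2,8,0],[-1,0,2,8,0],[-1,0,2,8,0],[-1,0,2,8,0],[-1,0,0,0,0]]'
python3 -c "
from h import *
go(.548,.0366,.1072,95.6)"
```

```text
clock: 27.77
position: [0.5342, 0.031, 0.1349]
ee_rot: [-0.025, 0.676, 0.737, 0.005]
contact_force: [-0.6, 0.7, -2.6]
width: 0.0166
t 27.7667 pos [534.2  31.  134.9] tiltxy deg [-1.77  2.33] yaw 94.93 F [-0.6  0.7 -2.6] w 16.6
tool shift mm [ 3.2 14.9 27.5] tool turn -0.7
clock: 28.18
position: [0.5358, 0.0257, 0.2369]
ee_rot: [-0.027, 0.676, 0.736, 0.003]
contact_force: [1.7, -0.6, -1.8]
width: 0.0162
t 28.1833 pos [535.8  25.7 236.9] tiltxy deg [-2.1   2.35] yaw 94.81 F [ 1.7 -0.6 -1.8] w 16.2
tool shift mm [  4.1  17.4 129.5] tool turn -0.8
clock: 28.77
position: [0.5426, 0.0294, 0.1763]
ee_rot: [-0.032, 0.676, 0.736, -0.001]
contact_force: [-1.3, 0.1, -2.3]
width: 0.0163
t 28.7667 pos [542.6  29.4 176.3] tiltxy deg [-2.75  2.42] yaw 94.75 F [-1.3  0.1 -2.3] w 16.3
tool shift mm [ 3.5  9.1 69. ] tool turn -0.8
```

```bash
cat > s.py <<'E'
from h import *
st=manip.get_state(); M,t=tool(st); q=np.array(st['qpos'])
print(round(st['clock'],2),np.round(t*1e3,1),'tilt',np.round(np.degrees(M[:2,2]),2),'q',np.round(q,3),'sum',round(np.degrees(q[1]+q[2]+q[4]-np.pi),2),'q4',round(np.degrees(q[3]),2))
E
python3 s.py
python3 -m inch '[[-1,0,-30,0,0],[-1,0,-30,0,0],[-1,0,-30,0,0],[-1,0,0,0,0]]' >/dev/null; python3 s.py
python3 -m inch '[[-1,0,10,0,0],[-1,0,10,0,0],[-1,0,10,0,0],[-1,0,10,0,0],[-1,0,0,0,0]]' >/dev/null; python3 s.py
python3 -m inch '[[-1,0,40,0,0],[-1,0,0,0,0],[-1,0,0,0,0]]' >/dev/null; python3 s.py
```

```text
28.77 [542.6  29.4 176.3] tilt [-2.75  2.42] q [-0.099  0.291  1.627  0.039  1.276 -1.766] sum 2.99 q4 2.23
29.1 [449.4  22.  174.8] tilt [-3.28  2.48] q [-0.135  0.161  1.811  0.037  1.233 -1.804] sum 3.6 q4 2.13
29.52 [495.7  25.9 172.5] tilt [-3.    2.47] q [-0.116  0.228  1.727  0.039  1.244 -1.785] sum 3.28 q4 2.23
29.77 [535.8  29.7 167.6] tilt [-3.34  2.49] q [-0.1    0.293  1.647  0.039  1.264 -1.769] sum 3.59 q4 2.25
```

```bash

python3 -m inch '[[-1,0,-10,0,0],[-1,0,-10,0,0],[-1,0,-10,0,0],[-1,0,-10,0,0]]' >/dev/null; python3 s.py
python3 -m inch '[[-1,0,3,0,0],[-1,0,3,0,0],[-1,0,3,0,0],[-1,0,3,0,0]]' >/dev/null; python3 s.py
python3 -m inch '[[-1,0,0,-30,0],[-1,0,0,-30,0]]' >/dev/null; python3 s.py
python3 -m inch '[[-1,0,0,30,0],[-1,0,0,30,0]]' >/dev/null; python3 s.py
python3 -m inch '[[-1,0,0,-5,0],[-1,0,0,-5,0],[-1,0,0,-5,0],[-1,0,0,-5,0]]' >/dev/null; python3 s.py
python3 -m inch '[[-1,0,0,5,0],[-1,0,0,5,0],[-1,0,0,5,0],[-1,0,0,5,0]]' >/dev/null; python3 s.py
```

```text
30.1 [496.   26.  168.3] tilt [-3.34  2.48] q [-0.115  0.236  1.729  0.038  1.241 -1.786] sum 3.63 q4 2.2
30.43 [503.3  27.  169.6] tilt [-3.32  2.48] q [-0.111  0.245  1.712  0.039  1.247 -1.781] sum 3.59 q4 2.21
30.6 [504.2  24.9 225.2] tilt [-4.03  2.57] q [-0.115  0.213  1.611  0.037  1.393 -1.779] sum 4.31 q4 2.13
30.77 [511.9  26.3 176.3] tilt [-2.4  2.4] q [-0.111  0.243  1.696  0.039  1.249 -1.78 ] sum 2.67 q4 2.24
31.1 [512.   25.8 195. ] tilt [-2.85  2.46] q [-0.112  0.233  1.66   0.038  1.303 -1.78 ] sum 3.13 q4 2.2
31.43 [515.2  26.2 179.5] tilt [-2.18  2.38] q [-0.111  0.243  1.687  0.039  1.254 -1.78 ] sum 2.44 q4 2.24
```

Fast up-down cycles shift the pitch by about +0.9° each, which is the direction I need. I'll use a few at a safe height to level the plate.

```bash

python3 -m inch '[[-1,0,0,-30,0],[-1,0,0,-30,0],[-1,0,0,30,0],[-1,0,0,30,0],[-1,0,0,-30,0],[-1,0,0,-30,0],[-1,0,0,30,0],[-1,0,0,30,0],[-1,0,0,0,0]]' >/dev/null; python3 s.py
python3 -m inch '[[-1,15,0,0,0],[-1,15,0,0,0],[-1,15,0,0,0],[-1,0,0,0,0]]' >/dev/null; python3 s.py
python3 -m inch '[[-1,-15,0,0,0],[-1,-15,0,0,0],[-1,-15,0,0,0],[-1,0,0,0,0]]' >/dev/null; python3 s.py
```

```text
32.18 [505.   27.4 170.4] tilt [-3.33  2.51] q [-0.111  0.247  1.707  0.039  1.25  -1.78 ] sum 3.6 q4 2.25
32.52 [499.7  72.8 171.9] tilt [-3.67  2.52] q [-0.024  0.245  1.706  0.045  1.256 -1.693] sum 3.75 q4 2.56
32.85 [504.4  26.7 171.8] tilt [-3.58  2.38] q [-0.11   0.247  1.703  0.036  1.258 -1.782] sum 3.84 q4 2.08
```

```bash

python3 -m inch '[[-1,0,0,-20,0],[-1,0,0,-30,0],[-1,0,0,-30,0],[-1,0,0,-15,0],[-1,0,0,-5,0],[-1,0,0,0,0]]' >/dev/null; python3 s.py
python3 -m inch '[[-1,0,0,6,0],[-1,0,0,6,0],[-1,0,0,6,0],[-1,0,0,6,0],[-1,0,0,6,0],[-1,0,0,6,0],[-1,0,0,6,0],[-1,0,0,6,0],[-1,0,0,0,0]]' >/dev/null; python3 s.py
python3 -m inch '[[-1,0,0,0,0],[-1,0,0,0,0]]' >/dev/null; python3 s.py
```

```text
33.35 [509.8  21.  276.4] tilt [-3.81  2.44] q [-0.12   0.192  1.511  0.034  1.51  -1.779] sum 4.09 q4 1.97
34.1 [501.   24.4 216.5] tilt [-4.65  2.55] q [-0.116  0.219  1.625  0.035  1.383 -1.78 ] sum 4.92 q4 2.03
34.27 [500.9  24.4 215.9] tilt [-4.7   2.55] q [-0.116  0.22   1.626  0.035  1.383 -1.78 ] sum 4.98 q4 2.03
```

```bash

python3 -m inch '[[-1,0,0,-6,0],[-1,0,0,-6,0],[-1,0,0,-6,0],[-1,0,0,-6,0],[-1,0,0,-6,0],[-1,0,0,-6,0],[-1,0,0,0,0]]' >/dev/null; python3 s.py
python3 -m inch '[[-1,0,0,20,0],[-1,0,0,30,0],[-1,0,0,30,0],[-1,0,0,20,0],[-1,0,0,0,0],[-1,0,0,0,0]]' >/dev/null; python3 s.py
```

```text
34.85 [506.1  22.3 258.5] tilt [-4.32  2.51] q [-0.119  0.199  1.545  0.035  1.477 -1.779] sum 4.59 q4 1.99
35.35 [501.9  26.3 159.8] tilt [-3.72  2.44] q [-0.112  0.255  1.725  0.037  1.231 -1.782] sum 3.99 q4 2.13
```

```bash

python3 -m inch '[[-1,0,0,-6,0],[-1,0,0,-6,0],[-1,0,0,-6,0],[-1,0,0,-6,0],[-1,0,0,-6,0],[-1,0,0,-6,0],[-1,0,0,-6,0],[-1,0,0,-6,0],[-1,0,0,-6,0],[-1,0,0,-6,0],[-1,0,0,-6,0],[-1,0,0,-6,0],[-1,0,0,-6,0],[-1,0,0,-6,0],[-1,0,0,0,0]]' >/dev/null; python3 s.py
python3 -m inch '[[-1,0,0,40,0],[-1,0,0,40,0],[-1,0,0,20,0],[-1,0,0,0,0],[-1,0,0,0,0]]' >/dev/null; python3 s.py
```

```text
36.6 [511.8  21.8 260.8] tilt [-2.9   2.35] q [-0.118  0.193  1.547  0.035  1.457 -1.78 ] sum 3.17 q4 2.0
37.02 [509.5  25.6 160.7] tilt [-2.46  2.29] q [-0.112  0.253  1.724  0.037  1.212 -1.782] sum 2.72 q4 2.14
```

```bash

python3 -m inch '[[-1,3,0,-6,0],[-1,3,0,-6,0],[-1,3,0,-6,0],[-1,3,0,-6,0],[-1,3,0,-6,0],[-1,3,0,-6,0],[-1,3,0,-6,0],[-1,3,0,-6,0],[-1,3,0,-6,0],[-1,3,0,-6,0],[-1,3,0,-6,0],[-1,3,0,-6,0],[-1,3,0,-6,0],[-1,3,0,-6,0],[-1,3,0,-6,0],[-1,3,0,-6,0]]' >/dev/null; python3 s.py
python3 -m inch '[[-1,-16,0,36,0],[-1,-16,0,36,0],[-1,-16,0,36,0],[-1,0,0,0,0],[-1,0,0,0,0]]' >/dev/null; python3 s.py
```

```text
38.35 [512.5  74.  276.2] tilt [-1.77  2.25] q [-0.019  0.181  1.524  0.039  1.469 -1.68 ] sum 1.82 q4 2.23
38.77 [518.7  31.8 169.8] tilt [-0.97  2.35] q [-0.1    0.245  1.71   0.042  1.208 -1.775] sum 1.22 q4 2.39
```

```bash

python3 -m inch '[[-1,-3,0,-6,0],[-1,-3,0,-6,0],[-1,-3,0,-6,0],[-1,-3,0,-6,0],[-1,-3,0,-6,0],[-1,-3,0,-6,0],[-1,-3,0,-6,0],[-1,-3,0,-6,0],[-1,-3,0,-6,0],[-1,-3,0,-6,0],[-1,-3,0,-6,0],[-1,-3,0,-6,0],[-1,-3,0,-6,0],[-1,-3,0,-6,0],[-1,-3,0,-6,0],[-1,-3,0,-6,0]]' >/dev/null; python3 s.py
python3 -m inch '[[-1,16,0,36,0],[-1,16,0,36,0],[-1,16,0,36,0],[-1,0,0,0,0],[-1,0,0,0,0]]' >/dev/null; python3 s.py
```

```text
40.1 [528.4 -23.  282.7] tilt [-0.17  2.33] q [-0.202  0.184  1.504  0.04   1.465 -1.869] sum 0.65 q4 2.26
40.52 [529.1  26.7 179.2] tilt [0.56 2.09] q [-0.107  0.238  1.694  0.04   1.204 -1.78 ] sum -0.32 q4 2.29
```

```bash

python3 -m inch '[[-1,-5,0,-6,0],[-1,-5,0,-6,0],[-1,-5,0,-6,0],[-1,-5,0,-6,0],[-1,-5,0,-6,0],[-1,-5,0,-6,0],[-1,-5,0,-6,0],[-1,-5,0,-6,0],[-1,-5,0,-6,0],[-1,-5,0,-6,0],[-1,-5,0,-6,0],[-1,-5,0,-6,0],[-1,-5,0,-6,0],[-1,-5,0,-6,0]]' >/dev/null; python3 s.py
python3 -m inch '[[-1,28,0,33,0],[-1,28,0,33,0],[-1,26,0,33,0],[-1,0,0,0,0],[-1,0,0,0,0]]' >/dev/null; python3 s.py
python3 -c "
from h import *
go(.548,.0366,.1072,95.6)"
```

```text
41.68 [538.7 -57.9 278.2] tilt [1.37 1.82] q [-0.261  0.191  1.505  0.037  1.431 -1.922] sum -0.85 q4 2.13
42.1 [539.3  23.2 183.7] tilt [2.01 1.52] q [-0.106  0.236  1.685  0.032  1.189 -1.768] sum -1.83 q4 1.86
t 42.1 pos [539.3  23.2 183.7] tiltxy deg [2.01 1.52] yaw 94.59 F [ 1.   0.2 -1.2] w 16.9
tool shift mm [10.8  6.9 77.1] tool turn -1.0
```

```bash

python3 -m inch '[[-1,5,2,18,-1],[-1,5,3,18,0],[-1,2,2,18,0],[-1,0,0,8,0],[-1,0,0,0,0],[-1,0,0,0,0]]' >/dev/null; python3 s.py
python3 - <<'E'
from h import *
go(.548,.0366,.1072,95.6)
p,c,st=shot('wrist'); save(p,'w25.png',(190,20,370,200),4)
import pickle; pickle.dump((p,c,st),open('w25.pkl','wb'))
p,c,st=shot('scene'); save(p,'s25.png',(200,130,370,300),4)
E
```

```text
42.6 [552.   35.  124.8] tilt [2.4  1.41] q [-0.081  0.303  1.75   0.032  1.049 -1.765] sum -2.26 q4 1.85
t 42.6 pos [552.   35.  124.8] tiltxy deg [2.4  1.41] yaw 95.63 F [ 0.  -0.1 -1.7] w 16.6
tool shift mm [ 1.6 -4.6 17.5] tool turn 0.0
```

View pics/w25.png

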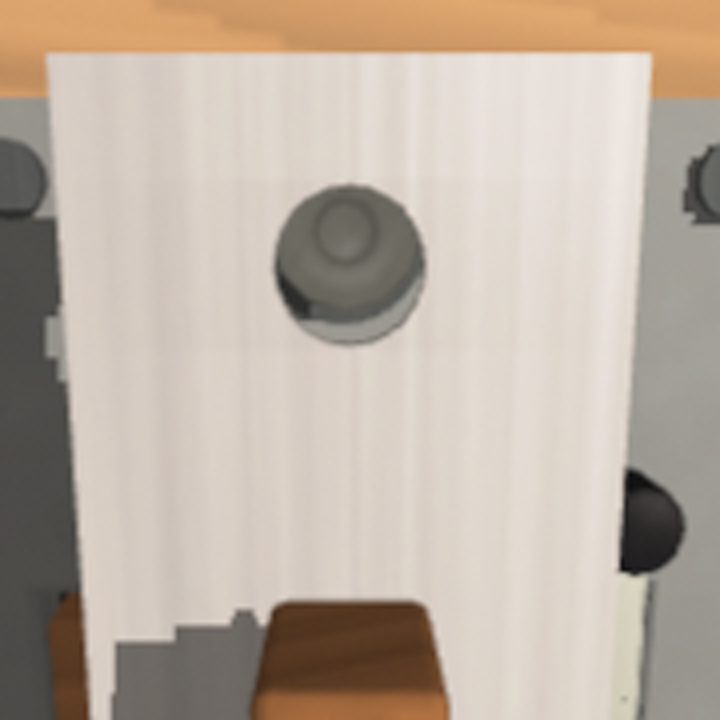

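View pics/s25.png

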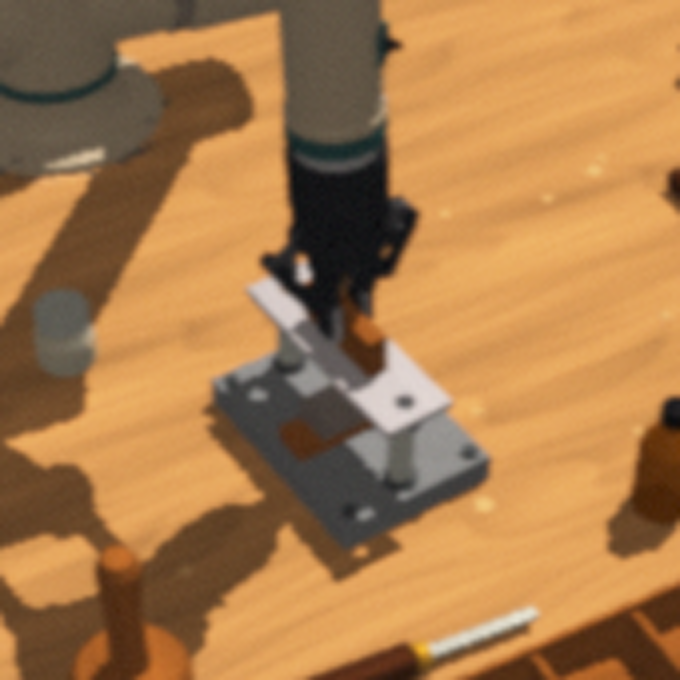

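```bash
cat > al.py <<'E'
from pl import *
def al(pk,hp,pp):  # pixels (x,y) full
    p,c,st=pickle.load(open(pk,'rb')); M,t=tool(st); ct=(K,Rm,o)
    h=atz(ct,(hp[1],hp[0]),.0112); hw=t+M@h; hw=hw  # top-face hole centre
    pw=atz(c,(pp[1],pp[0]),.075)
    d=pw-hw; print('hole top face',np.round(hw*1e3,1),'pillar',np.round(pw*1e3,1),'need world',np.round(d[:2]*1e3,1),'tool',np.round((M.T@[d[0],d[1],0])*1e3,1))
E
python3 - <<'E'
from al import *
f=lambda x,y:(190+(x+.5)/4-.5,20+(y+.5)/4-.5)
al('w25.pkl',f(349.5,264),f(346,231))
E
```

```text
hole top face [473.   26.2 110.1] pillar [467.5  26.6  75. ] need world [-5.5  0.3] tool [ 0.9 -5.4 -0.2]
```

```bash
python3 - <<'E'
from al import *
f=lambda x,y:(190+(x+.5)/4-.5,20+(y+.5)/4-.5)
p,c,st=pickle.load(open('w25.pkl','rb')); M,t=tool(st)
q=f(349.5,264);r=f(346,231)
h=atz(c,q[::-1],t[2]-.0172+.006); pw=atz(c,r[::-1],.075); d=pw-h; print(h,pw,d*1e3,(M.T@[d[0],d[1],0])*1e3)
# along-plate dir & lateral to scene check
E
```

```text
[0.47092296 0.02657586 0.11362699] [0.46745114 0.02657    0.075     ] [-3.47182125e+00 -5.85604541e-03 -3.86269892e+01] [ 0.33484421 -3.4525798  -0.14542759]
```

```bash

python3 -m inch '[[-1,0,-2,6,0],[-1,0,-2,6,0],[-1,0,0,4,0],[-1,0,0,0,0],[-1,0,0,0,0]]' >/dev/null; python3 s.py
python3 - <<'E'
from h import *
go(.548,.0355,.1072,95.6)
p,c,st=shot('wrist'); save(p,'w26.png',(190,20,370,200),4)
import pickle; pickle.dump((p,c,st),open('w26.pkl','wb'))
p,c,st=shot('scene'); save(p,'s26.png',(240,180,340,260),7)
pickle.dump((p,c,st),open('s26.pkl','wb'))
p,c,st=shot('top'); save(p,'t26.png',(230,130,320,250),5)
E
```

```text
43.12 [550.2  33.9 111. ] tilt [2.81 1.37] q [-0.083  0.311  1.779  0.033  1.005 -1.768] sum -2.67 q4 1.89
t 43.1167 pos [550.2  33.9 111. ] tiltxy deg [2.81 1.37] yaw 95.57 F [ 0.6  0.2 -2.2] w 16.4
tool shift mm [ 1.7 -2.3  3.7] tool turn -0.0
```

View pics/w26.png

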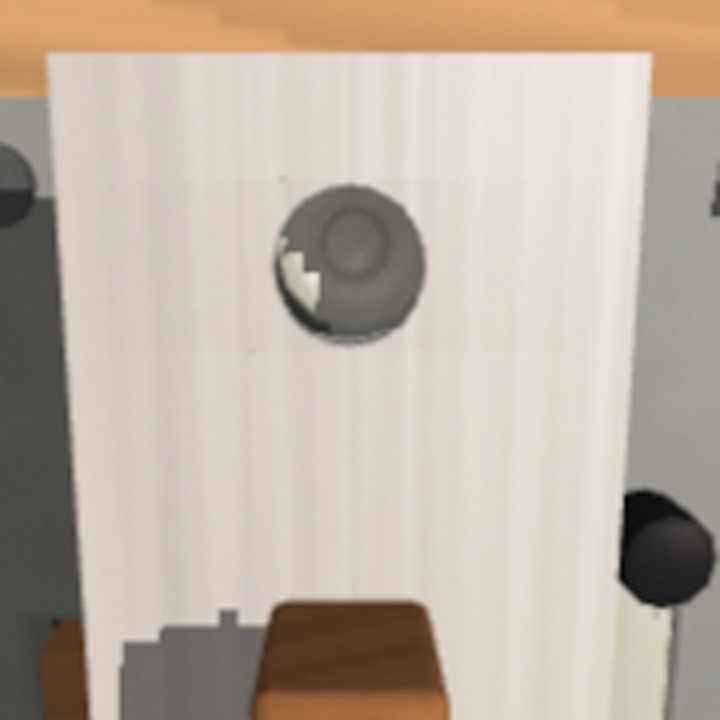

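View pics/s26.png

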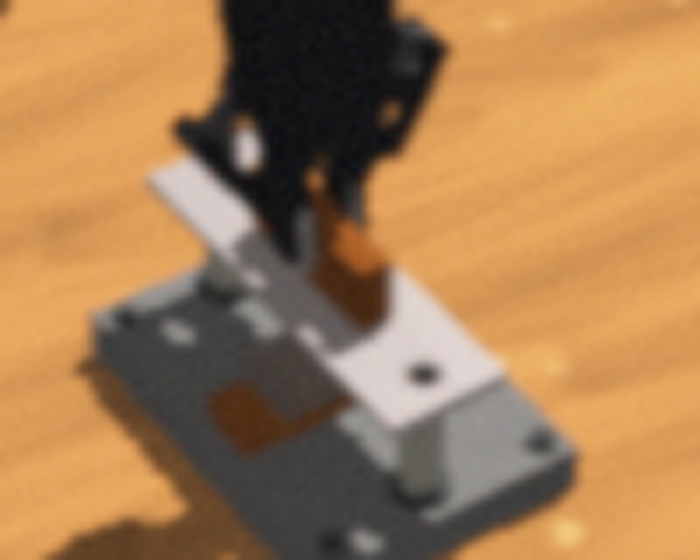

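View pics/t26.png

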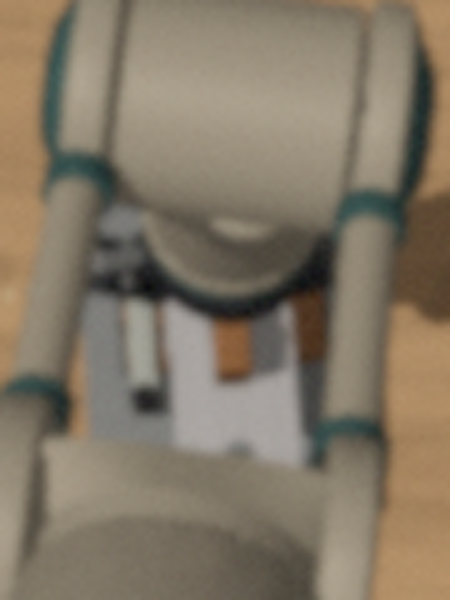

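```bash
python3 - <<'E'
from al import *
f=lambda x,y:(190+(x+.5)/4-.5,20+(y+.5)/4-.5)
p,c,st=pickle.load(open('w26.pkl','rb')); M,t=tool(st)
q=f(349.5,264);r=f(354,245)
for dz in(0,-.002):
  h=atz(c,q[::-1],t[2]-.0172+.006+dz); pw=atz(c,r[::-1],.075); d=pw-h; print(h,pw,d*1e3,(M.T@[d[0],d[1],0])*1e3)
p,c,s=pickle.load(open('s26.pkl','rb'))
zt=t[2]-.0112
for z in(zt-.003,zt,zt+.003): print('b scene',atz(c,(180+374.5/7-.5,240+425.5/7-.5),z))
# corners of plate in scene: left-top (185,155)?, right (508,368), bottom (398,430), left (148,180)
for q in [(187,153),(508,368),(398,430),(148,180)]:
    print(atz(c,(180+(q[1]+.5)/7-.5,240+(q[0]+.5)/7-.5),zt))
E
```

```text
[0.46928066 0.02554395 0.09978445] [0.46758425 0.0263943  0.075     ] [ -1.69640923   0.85035203 -24.78445217] [ 1.01075679 -1.60478015 -0.0628827 ]
[0.46932142 0.02558602 0.09778445] [0.46758425 0.0263943  0.075     ] [ -1.73717196   0.80828219 -22.78445217] [ 0.97284746 -1.64933728 -0.06588548]
b scene [0.62472927 0.0426034  0.09678445]
b scene [0.62732538 0.04103997 0.09978445]
b scene [0.62992149 0.03947655 0.10278445]
[0.44758783 0.01489456 0.09978445]
[0.64088469 0.07471041 0.09978445]
[0.65141203 0.01422094 0.09978445]
[ 0.45633143 -0.00960812  0.09978445]
```

Through the plate, the threaded hole a is at crop (354,245), close to the plate hole's centre at (350,264). The relative tilt is about 1°. Now the small final correction.

```bash

python3 -m inch '[[-1,1,-2,2.5,0],[-1,0,0,1,0],[-1,0,0,0,0],[-1,0,0,0,0]]' >/dev/null; python3 s.py
python3 - <<'E'
from h import *
go(.548,.0355,.1072,95.6)
p,c,st=shot('wrist'); save(p,'w27.png',(190,20,370,200),4)
import pickle; pickle.dump((p,c,st),open('w27.pkl','wb'))
E
```

```text
43.6 [548.8  35.1 107.6] tilt [2.88 1.37] q [-0.081  0.312  1.787  0.033  0.994 -1.767] sum -2.75 q4 1.9
t 43.6 pos [548.8  35.1 107.6] tiltxy deg [2.88 1.37] yaw 95.59 F [ 0.1  0.8 -1.8] w 17.0
tool shift mm [ 0.5 -0.7  0.4] tool turn -0.0
```

View pics/w27.png

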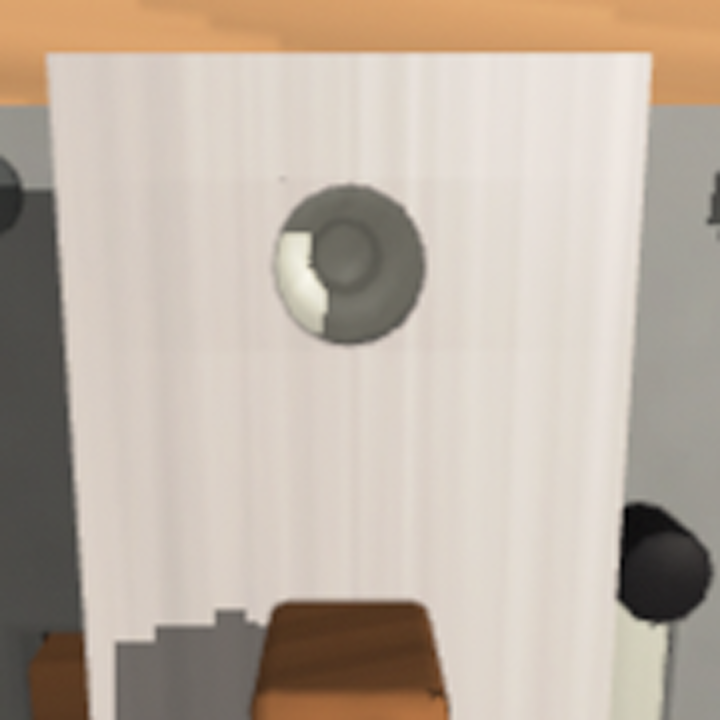

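```bash
python3 - <<'E'
from al import *
f=lambda x,y:(190+(x+.5)/4-.5,20+(y+.5)/4-.5)
p,c,st=pickle.load(open('w27.pkl','rb')); M,t=tool(st)
q=f(349.5,264);r=f(346,251)
h=atz(c,q[::-1],t[2]-.0172+.006-.001); pw=atz(c,r[::-1],.075); d=pw-h; print(h,pw,d*1e3,(M.T@[d[0],d[1],0])*1e3)
p,c,s=shot('scene'); save(p,'s28.png',(260,200,330,270),8)
zt=t[2]-.0112
for k in mark_of(p,'plate_hole_b')[:4]: print(k['confidence'],np.round(k['point'],1),atz(c,k['point'],t[2]-.0172))
print('expect hole b px if aligned', [proj(c,P) for P in([.6265,.0425,zt],[.6285,.0440,zt])])
go(.548,.0355,.1072,95.6)
E
```

```text
[0.46783027 0.02670378 0.09543369] [0.46686929 0.02658117 0.075     ] [ -0.96097918  -0.1226055  -20.43369039] [-0.02845127 -0.96699306 -0.05126438]
0.85 [220.5 109.2] [ 0.28785077 -0.46240584  0.09043369]
0.72 [224.1 153.9] [ 0.37052094 -0.34110488  0.09043369]
0.61 [235.6 301.9] [0.63130136 0.04472179 0.09043369]
0.59 [206.  272.5] [0.46778333 0.02733044 0.09043369]
expect hole b px if aligned [array([300.54018315, 233.45623429]), array([301.29505131, 233.70473383])]
t 43.75 pos [548.9  35.1 107.7] tiltxy deg [2.9  1.36] yaw 95.59 F [-0.5  0.5 -2.2] w 16.8
tool shift mm [ 0.5 -0.9  0.5] tool turn -0.0
```

View pics/s28.png

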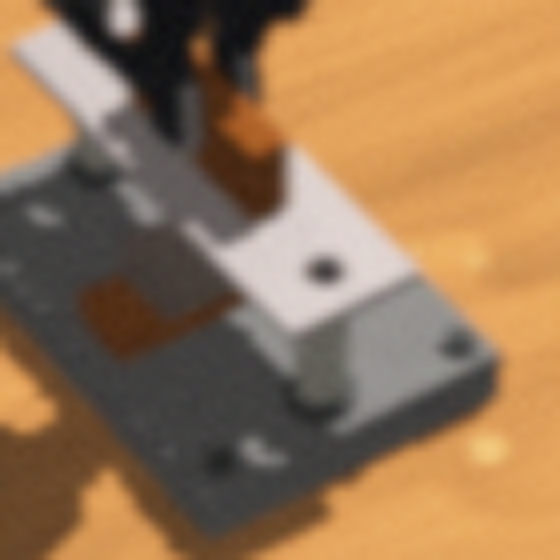

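```bash

python3 -m inch '[[-1,0,-1,0.4,0],[-1,0,0,0,0],[-1,0,0,0,0]]' >/dev/null; python3 s.py
python3 - <<'E'
from h import *
p,c,st=shot('wrist'); save(p,'w29.png',(190,20,370,200),4)
go(.548,.0355,.1072,95.6)
E
```

```text
44.0 [548.1  34.9 107.4] tilt [2.92 1.36] q [-0.082  0.311  1.79   0.033  0.992 -1.767] sum -2.79 q4 1.91
t 44.05 pos [548.   34.9 107.4] tiltxy deg [2.91 1.36] yaw 95.59 F [ 0.4  0.6 -2.9] w 16.3
tool shift mm [0.6 0.  0.2] tool turn -0.0
```

View pics/w29.png

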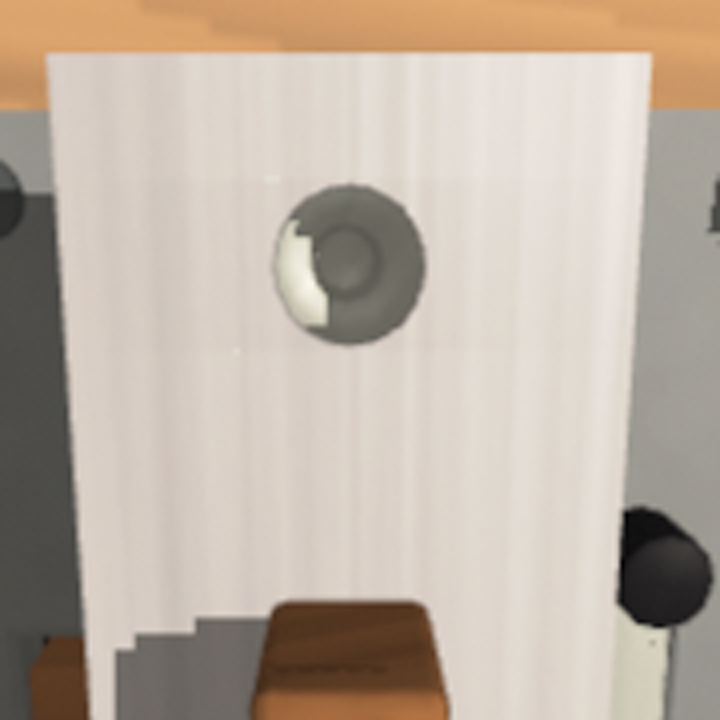

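The threaded hole at crop (346,259) is now nearly concentric with the plate hole at (350,264). The lever knob is unmoved at (665,570), and the pose is steady. Handing in.

```bash
python3 -c "
from rig import manip
print(manip.sign_off())"
```

```text
the job is handed in; nothing more can be done
None
```

The job is handed in at about 44 s of the 67 s allowed. The stone is in its pocket and released, the lever is shut across the ledge, and I am still holding the guide plate over the two pillars.

- **Stone:** It met the pocket floor within about 0.3 mm of the expected depth. The pictures taken after I let go show it sitting flat.
- **Lever:** It would not move further under about 30 N at the knob. The picture shows it lying across the ledge at the +y end.
- **Plate choice:** I found two look-alike plates and took the one farther from the base.
- **Height:** The plate's underside is about 15 mm above the pillars. The force readings stayed near the plate's own weight, so nothing was touched.
- **Alignment:** Hole a is within about 1 mm of its threaded hole, seen through the plate by the wrist camera. Hole b could be checked only in the scene camera, where it was within about 1–2 mm.
- **Level:** The tool picked up tilt as it moved, and I corrected most of it with up-and-down moves. The plate should be within about 1–1.5° of level, judging by the tool's tilt compared with its tilt at the grasp.

**Checks that disagreed:** Fitting the plate's tilt directly from the wrist picture read about 4° even with the plate flat on the bench, so I relied on the tool's own readings instead. After correcting for that error, the fit still differed from the tool's readings by about 2°. A rough reading of the plate's corners in the scene camera suggested up to 3° of tilt. I took that as blur, because the plate's outline in the wrist camera had not shifted since the lift.

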